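# Put the e-readers and their pens away in the charging dock

### The job

Put the e-readers away in the charging dock for the night: slide each one, lying flat, into a bay of its own until it is fully home against the contacts at the back, and park every wooden pen in a rest on top of the dock, through the steel ring and lying with its front end in the notch behind it. Once all the readers are home, switch the dock on with its rocker. Leave the mouse, the highlighter and the earphone case where they are.

Things in the scene. Friction and masses are not known exactly. Their poses are not given: they have to be found in the camera images.
- dock: Charging dock, white with a pale wooden top, 140 deep (its x) by 401 wide (y) by 38 high, fixed. Origin on the desk, front middle of the middle bay; x points into the dock, away from the robot, y left, z up. At desk level, three roofed bays; on the top (z = 38), above each bay, a pen rest; nothing stands on the top in front of the rings. Switch at the right end.
- bay1 (a point): Middle of the mouth of the left bay, on the desk; axes as the dock's. The bay is 107 wide (y), 14 high and 110 deep (to x = 110: brass contacts on the back wall), with the desk as its floor and 6 mm walls with rounded noses. A reader fully home touches the back wall: its centre is at x = 40 here and its last 30 mm stick out of the mouth.
- bay2 (a point): Middle of the mouth of the middle bay, on the desk; axes as the dock's. The bay is 107 wide (y), 14 high and 110 deep (to x = 110: brass contacts on the back wall), with the desk as its floor and 6 mm walls with rounded noses. A reader fully home touches the back wall: its centre is at x = 40 here and its last 30 mm stick out of the mouth.
- bay3 (a point): Middle of the mouth of the right bay, on the desk; axes as the dock's. The bay is 107 wide (y), 14 high and 110 deep (to x = 110: brass contacts on the back wall), with the desk as its floor and 6 mm walls with rounded noses. A reader fully home touches the back wall: its centre is at x = 40 here and its last 30 mm stick out of the mouth.
- ring1 (a point): Centre of the left pen ring (axes as the dock's): steel, hole 22 wide along x, bar 4 thick, 66 above the desk, 42 behind the dock's front. 70 behind it is a wooden block with a notch open at the top: 20 wide, floor 11 below this point (level with the hole's bottom), cheeks as high as this point. A parked pen lies through the ring, front end in the notch, its middle 5 to 55 behind this point.
- ring2 (a point): Centre of the middle pen ring (axes as the dock's): steel, hole 22 wide along x, bar 4 thick, 66 above the desk, 42 behind the dock's front. 70 behind it is a wooden block with a notch open at the top: 20 wide, floor 11 below this point (level with the hole's bottom), cheeks as high as this point. A parked pen lies through the ring, front end in the notch, its middle 5 to 55 behind this point.
- ring3 (a point): Centre of the right pen ring (axes as the dock's): steel, hole 22 wide along x, bar 4 thick, 66 above the desk, 42 behind the dock's front. 70 behind it is a wooden block with a notch open at the top: 20 wide, floor 11 below this point (level with the hole's bottom), cheeks as high as this point. A parked pen lies through the ring, front end in the notch, its middle 5 to 55 behind this point.
- reader_a: Slim black e-reader with a pale grey screen on top, 140 (its x) by 95 (its y) by 7 thick, 170 g; origin in the middle of its underside, z up through the screen. Too wide to grasp. The back is smooth (friction about 0.2 on the desk), the matt screen grippy (0.9): it follows fingertips pressing with 6 to 15 N, and turns with them if they are spread. Either end may go in first. It may be absent.
- reader_b: Slim white e-reader with a pale grey screen on top, 140 (its x) by 95 (its y) by 7 thick, 170 g; origin in the middle of its underside, z up through the screen. Too wide to grasp. The back is smooth (friction about 0.2 on the desk), the matt screen grippy (0.9): it follows fingertips pressing with 6 to 15 N, and turns with them if they are spread. Either end may go in first. It may be absent.
- reader_c: Slim blue e-reader with a pale grey screen on top, 140 (its x) by 95 (its y) by 7 thick, 170 g; origin in the middle of its underside, z up through the screen. Too wide to grasp. The back is smooth (friction about 0.2 on the desk), the matt screen grippy (0.9): it follows fingertips pressing with 6 to 15 N, and turns with them if they are spread. Either end may go in first. It may be absent.
- pen_a: Pen with a tan wooden barrel and black end, 141 long (along its y), 10 thick, 11 g, squarish so that it does not roll; origin in the middle of its length on its underside (z up). Either end may go through a ring. It may be absent.
- pen_b: Pen with a tan wooden barrel and black end, 141 long (along its y), 10 thick, 11 g, squarish so that it does not roll; origin in the middle of its length on its underside (z up). Either end may go through a ring. It may be absent.
- pen_c: Pen with a tan wooden barrel and black end, 141 long (along its y), 10 thick, 11 g, squarish so that it does not roll; origin in the middle of its length on its underside (z up). Either end may go through a ring. It may be absent.
- rocker (a joint): The dock's power rocker, grey, 42 (along the dock's x) by 26, in a black bezel on the right-hand end of the top. 0 rad = off (far half up), 0.4 = on (far half pressed fully down); it stays where it is left, and takes about 3 N on the far half.
- rocker_on (a point): Middle of the top face of the rocker's far half, at the green dot (it moves with the rocker): the place to press straight down, about 5 mm.
- mouse: Black computer mouse, 113 by 63 by 37; origin in the middle of its underside. A bystander.
- highlighter: Dark grey marker pen, 125 long (along its y), 15 thick, not one of the pens to be parked; origin in the middle of its underside. A bystander.
- ear_case: Black earphone case, 47 by 58 by 24; origin in the middle of its underside. A bystander.

How it is judged:
By the outcome, as a careful person would: the job done as asked, in the order asked, and still so for the second after the job is handed in, with the robot touching nothing.
Of reader_a, reader_b, reader_c only 2 to 3 are there at a start; the rules pass over those that are not, and their reading is None.
Of pen_a, pen_b, pen_c only 2 to 3 are there at a start; the rules pass over those that are not, and their reading is None.
At some moment in a run one of reader_a, reader_b, reader_c may be knocked a few centimetres aside while the robot is not near it.
Once in a run the grip may slacken for a moment while it holds something.
It also fails if it takes over 210 s, if anything falls off the work surface, if the arm or the gripper's body presses on something with over 40 N, if the wrist force passes 120 N, or if a joint passes its speed limit or range.

### The arm

A 6-joint arm with a two-finger parallel gripper is mounted at the origin on a cart in front of the work surface, level with it; the furniture and walls round the work are solid. World frame = base frame: x ahead of the robot, y to its left, z up, the work surface at z = 0. Lengths are in m, angles in rad, forces in N, time in s.
With the tool pointing down it reaches from about 0.35 to 0.975 m from the base axis. Payload 4.9 kg.
Tool frame: the origin (TCP) lies between the finger pads; the fingertips stand 14 mm ahead of it and the grasp point (between the pads) lies 5 mm behind it (manip.tcp_to_tips is the distance from the TCP to the fingertips, in m); z points along the fingers, y is the line along which they close (so a half turn about z gives the same grasp; the last joint's range is limited). The gripper opens to 85 mm and grips with 20 to 120 N. Pads are 22 mm wide; open, the fingers measure 114 mm over their backs; the gripper's body (76 mm by 85 mm) begins 54 mm behind the grasp point. The pads swing forward as they close: fully open they stand 13 mm farther back than shut.
Start: joints at [1.201, 0.053, 1.613, -0, 1.476, -0.119], TCP at [0.155, 0.605, 0.245] pointing down, gripper open.
Joint ranges: [-3.01, 3.01], [-1.01, 2.22], [0.06, 2.58], [-1.02, 4.17], [0.09, 2.62], [-3.14, 3.14]. Speed limits (rad/s): [2.57, 2.57, 3.14, 3.14, 3.14, 3.14].

### API

Orientations are given as a unit quaternion [w, x, y, z].
In Python, from plant import manip gives the robot as it stands.
- The arm moves only by the tool servo_tool, never from a script. Its argument "moves" is a list that holds one entry, the list of rows, each a list of 7 numbers: the shift along the tool's x, y, z in mm, then the turn, a rotation vector about the tool's x, y, z in degrees, then the finger opening in mm, from 0 to 85.4. In form: [[[x, y, z, ax, ay, az, fingers], ...]]. A call has 1 to 12 rows; each row shifts and turns the commanded pose from where the row before left it, along the tool's axes as they then stand; what a row does not reach is not made up. A row lasts 1/8 s, in which the tool goes at most 62.5 mm and 10.7 degrees, less where a joint would pass 70% of its speed; a pose out of reach is approached as far as the arm can. A call with a gripper value outside its range is refused whole. The fingers move at their own pace and stop on an object; the grip force is fixed at half the most. Time passes only in rows, so rows that do not move let the fingers close. It gives the time, the measured TCP pose, the force, the opening and the grip force at its end, in the units of the state.
- manip.state(): the state, without advancing time (a new reading comes with each control period).
- manip.grab_frame(name): name is "side" or "top" or "wrist"; returns a dict with "image" (480x640x3 uint8, blue, green, red), "mtx" (3x3 intrinsics, pixels), "eye" and "rotation" of the camera in the world. Camera axes: x right, y down, z forward; pixel columns grow to the right and rows downward; lengths in m; the calibration is good to about 2 mm. A picture is of the moment at which its call begins. There is no depth.
- manip.job_done(): hands the job in; it is judged then, once.
The state is a dict: "time": time; "joint_pos": joint angles; "joint_vel": joint speeds; "joint_efforts": joint torques, N m; "tool_pos": TCP position; "tool_rot": TCP orientation; "contact_force": force on the tool from outside, world axes, zero at the start; "ft_torque": the same for the moment, N m; "gripper_width": opening from 0.0 (shut) to 1.0 (fully open); "grasp_force": force on a finger pad.
Only numpy, scipy, OpenCV 4.12 (cv2) and the standard library are available. Lean on these libraries where they do the work, as an engineer would, in place of code of your own. Each camera call takes 0.05 s, during which the arm holds its last target. There are 200 camera calls.

## Working session

There is one attempt and no reset: what is moved stays moved. The work goes in short steps, Python scripts to look and compute and a tool call to move; the robot and the scene stay as the last step left them, time stands still between calls to the robot, and variables do not carry over. Pictures are saved under pics/ and viewed, at most 14 in all, crops included, and the job is handed in when it is done.

Besides the shell and the picture viewer there is one more tool, called after ">>>" by a JSON object that holds its "method" and its "body". servo_tool: Moves the arm, as the interface text tells. Its arguments: {"type":"object","properties":{"moves":{"type":"array"}},"required":["moves"]}

```bash
ls; mkdir -p pics
cat > h.py <<'E'
import numpy as np,cv2
from plant import manip
from scipy.spatial.transform import Rotation as R
def grab(n,save=None):
    f=manip.grab_frame(n)
    if save: cv2.imwrite('pics/'+save,f['image'])
    return f
def ray(f,px,z):
    px=np.atleast_2d(np.array(px,float))
    K=np.array(f['mtx']);Rm=np.array(f['rotation']);e=np.array(f['eye'])
    d=(Rm@np.linalg.inv(K)@np.c_[px,np.ones(len(px))].T).T
    return e+d*((z-e[2])/d[:,2])[:,None]
def proj(f,P):
    P=np.atleast_2d(P);K=np.array(f['mtx']);Rm=np.array(f['rotation']);e=np.array(f['eye'])
    c=(P-e)@Rm@K.T
    return c[:,:2]/c[:,2:]
def st():
    s=manip.state();q=s['tool_rot']
    print('t',round(s['time'],2),'p',np.round(np.array(s['tool_pos'])*1000,1),'w',round(s['gripper_width'],3),'F',np.round(s['contact_force'],1),'g',s['grasp_force'])
    print('R',np.round(R.from_quat(np.r_[q[1:],q[0]]).as_matrix(),3).tolist())
    return s
E
python3 - <<'E'
from h import *
for n in('top','side'):
    f=grab(n,n+'0.png');print(n,np.array(f['eye']),np.array(f['rotation']).tolist(),np.array(f['mtx']).tolist())
s=st();print(manip.tcp_to_tips,s)
E
```

```text
pics
top [ 0.3505235  -0.02375969  1.08393532] [-0.07002744098224677, 0.709183143826668, -0.6985813324759743, 0.06433931875372573] [[442.53019766566484, 0.0, 324.09452025456727], [0.0, 442.53019766566484, 237.0655001405771], [0.0, 0.0, 1.0]]
side [ 0.61013536 -1.10233362  1.01197599] [-0.4199692747008864, 0.9071269082466723, 0.026200104414055493, -0.007754687017368308] [[534.924063189599, 0.0, 324.86066025069914], [0.0, 534.924063189599, 240.55312069075836], [0.0, 0.0, 1.0]]
t 0.1 p [154.9 604.9 244.2] w 1.001 F [ 0.4 -0.2  1.1] g 0.0
R [[-0.969, 0.248, -0.001], [0.248, 0.969, -0.002], [0.0, -0.002, -1.0]]
0.014 {'time': 0.1, 'joint_pos': array([ 1.20098952e+00,  5.32882197e-02,  1.61418412e+00, -1.71696571e-05,
        1.47600823e+00, -1.18968575e-01]), 'joint_vel': array([ 0.00035335, -0.00155456, -0.00328521,  0.00021466,  0.00092408,
       -0.00018355]), 'joint_efforts': array([ 9.55856194e-05, -3.94907892e+01, -3.71362102e+01, -9.98949395e-05,
        3.99890167e-03,  2.20777849e-06]), 'tool_pos': array([0.15491918, 0.60492614, 0.24417118]), 'tool_rot': array([-2.20110481e-04,  1.25089700e-01,  9.92144987e-01, -9.17976078e-04]), 'contact_force': array([ 0.42470232, -0.18685439,  1.10600231]), 'ft_torque': array([0.05421851, 0.02158238, 0.01094151]), 'grasp_force': 0.0, 'gripper_width': 1.0012124908606888}
```

```bash
sed -i "s/Rm=np.array(f\['rotation'\])/Rm=rm(f)/" h.py
cat >> h.py <<'E'
def rm(f):
    q=np.array(f['rotation']); return R.from_quat(np.r_[q[1:],q[0]]).as_matrix()
E
python3 - <<'E'
from h import *
f=manip.grab_frame('top');print(ray(f,[[324,237],[424,237],[324,337]],0))
E
```

```text
[[ 0.5594303  -0.01310923  0.        ]
 [ 0.56302217 -0.2621716   0.        ]
 [ 0.31600566 -0.01693875  0.        ]]
```

View pics/top0.png

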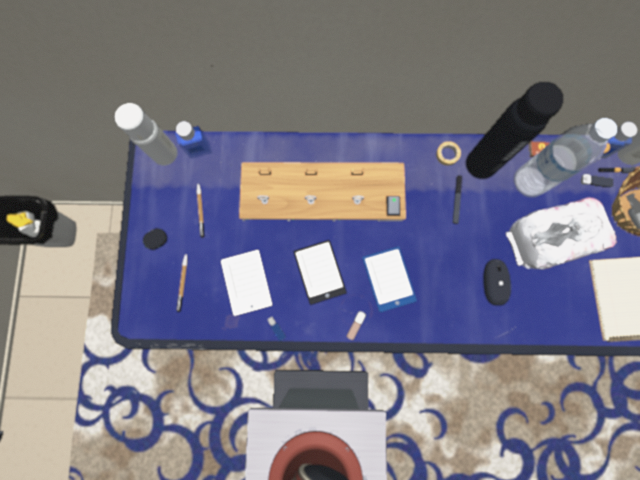

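View pics/side0.png

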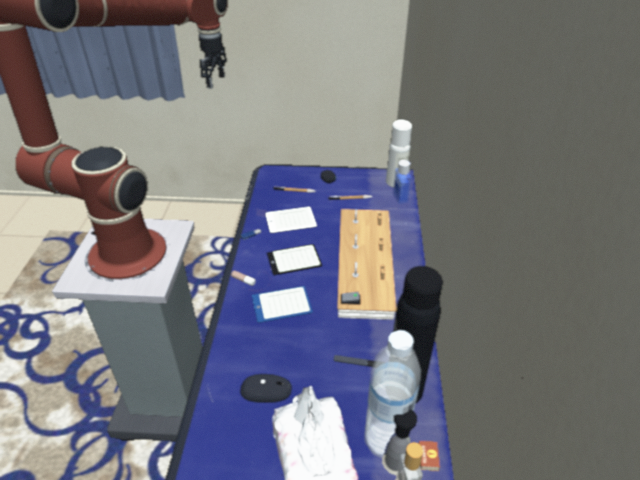

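```bash
cat >> h.py <<'E'
def comps(m,lo=30):
    m=cv2.morphologyEx(m.astype(np.uint8)*255,cv2.MORPH_CLOSE,np.ones((3,3)))
    c,_=cv2.findContours(m,cv2.RETR_EXTERNAL,cv2.CHAIN_APPROX_NONE)
    return [x for x in c if cv2.contourArea(x)>=lo]
def rect(f,c,z):
    """min-area rectangle on plane z (mm): centre, long, short, long-axis angle deg"""
    P=ray(f,c[:,0,:],z)[:,:2]*1000
    (x,y),(w,h),a=cv2.minAreaRect(P.astype(np.float32))
    if w<h: w,h,a=h,w,a+90
    return np.round([x,y,w,h,(a+90)%180-90],1)
E
python3 - <<'E'
from h import *
f=grab('top');im=f['image'];hsv=cv2.cvtColor(im,cv2.COLOR_BGR2HSV)
for p in[(200,205),(201,228),(182,265),(181,295),(300,190),(245,282),(320,265),(335,295),(402,300),(372,280),(264,199),(265,172),(500,240),(275,328)]: print(p,hsv[p[1],p[0]],end=' ')
print()
H,S,V=cv2.split(hsv)
tan=(H<25)&(S>60)&(V>90)
for c in comps(tan,20):
    x,y,w,h=cv2.boundingRect(c)
    if y<345 and 120<x<640: print('tan',(x,y,w,h),rect(f,c,.038 if w>100 else .005))
wh=(S<60)&(V>170)
for c in comps(wh,400):
    x,y,w,h=cv2.boundingRect(c)
    if y<345: print('white',(x,y,w,h),rect(f,c,.007))
cv2.imwrite('pics/z.png',np.vstack([cv2.resize(im[155:225,230:415],None,fx=4,fy=4,interpolation=2),cv2.resize(im[175:255,130:315],None,fx=4,fy=4,interpolation=2)])[:600])
E
```

```text
(200, 205) [ 17 120 193] (201, 228) [ 20   4 171] (182, 265) [162  20 165] (181, 295) [ 15  90 182] (300, 190) [ 18 108 229] (245, 282) [  0   0 245] (320, 265) [  0   0 245] (335, 295) [120  27  66] (402, 300) [107 176 164] (372, 280) [110   3 241] (264, 199) [100   8 182] (265, 172) [ 17 112 223] (500, 240) [116 156 137] (275, 328) [110 158 132] 
tan (179, 266, 7, 31) [444.4 331.5  73.4   8.6  -2.8]
tan (198, 194, 5, 28) [629.8 301.   71.4   8.5   8.2]
tan (613, 167, 27, 68) [ 667.9 -770.8  176.3   64.3   -6.7]
tan (614, 167, 8, 5) [ 745.6 -757.6   18.4   10.7  -89.2]
tan (240, 163, 166, 57) [668.1  -7.1 404.2 142.9 -89.2]
tan (604, 144, 6, 9) [ 801.2 -737.6   26.3    9.6  -25.5]
tan (437, 142, 24, 23) [ 783.9 -328.1   61.3   57.1  -47.2]
tan (530, 141, 19, 15) [ 798.1 -562.9   46.1   38.3   86. ]
white (590, 257, 50, 83) [ 420.9 -730.   190.6  122.6    4.2]
white (221, 250, 51, 66) [444.2 175.4 143.8  99.1  16.1]
white (365, 249, 48, 55) [ 459.1 -172.8  127.4   87.6   17. ]
white (296, 242, 47, 55) [478.3  -1.3 117.2  86.9  18.7]
white (0, 201, 124, 279) [3.178e+02 5.933e+02 6.486e+02 2.677e+02 5.000e-01]
white (519, 198, 97, 71) [ 582.7 -615.7  220.6  141.2  -71.9]
white (516, 167, 36, 28) [ 706.8 -534.2   81.6   66.7   41.5]
white (115, 103, 28, 27) [874.5 505.1  74.3  71.    5.4]
```

View pics/z.png

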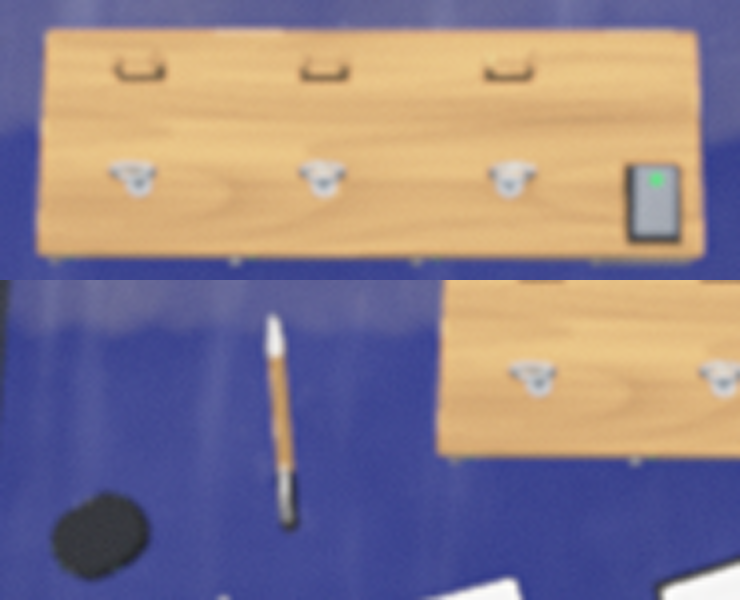

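Run:
```python
from h import *
f=grab('top');im=f['image'];hsv=cv2.cvtColor(im,cv2.COLOR_BGR2HSV);H,S,V=cv2.split(hsv)
m=((S<110)|(H<40)|(V<70))
for n,(x0,x1,y0,y1) in dict(B=(190,212,178,245),A=(172,192,248,318)).items():
    k=np.zeros_like(m);k[y0:y1,x0:x1]=m[y0:y1,x0:x1]
    for c in comps(k,20): print(n,cv2.boundingRect(c),rect(f,c,.005))
print('ring',ray(f,[[264,198.5],[311,198.5],[357.5,198.5]],.066)*1000)
print('notch',ray(f,[[265,172.5],[311.5,172.5],[357.5,172.5]],.066)*1000)
print('green',ray(f,[394,200],.045)*1000)
```

```text
B (190, 178, 22, 60) [631.2 299.7 155.2  53.7   3.7]
A (176, 253, 12, 59) [442.5 331.9 141.9  15.9  -2.4]
ring [[638.14390563 130.79293139  66.        ]
 [639.69286107  18.69024939  66.        ]
 [641.22313156 -92.06014434  66.        ]]
notch [[703.11962237 131.06861435  66.        ]
 [704.62283683  18.86689087  66.        ]
 [706.10774462 -91.96840166  66.        ]]
green [[ 644.67187438 -182.02893135   45.        ]]
```

>>> {"method": "servo_tool", "body": {"moves": [[[0, 0, 0, 0, 0, -10.6, 30], [0, 0, 0, 0, 0, -10.6, 30], [-38.4, -36.9, 11, 0, 0, -1.4, 30], [-38.4, -36.9, 11, 0, 0, 0, 30], [-38.4, -36.9, 11, 0, 0, 0, 30], [-38.4, -36.9, 11, 0, 0, 0, 30], [-38.4, -36.9, 11, 0, 0, 0, 30], [-38.4, -36.9, 11, 0, 0, 0, 30], [-38.4, -36.9, 11, 0, 0, 0, 30], [-38.4, -36.9, 11, 0, 0, 0, 30], [-38.4, -36.9, 11, 0, 0, 0, 30], [-38.4, -36.9, 11, 0, 0, 0, 30]]]}}

```text
time: 1.75
tool_pos: [0.5885, 0.293, 0.1349]
tool_rot: [0.0, -0.072, 0.997, 0.0]
contact_force: [0.1, 1.2, -0.9]
gripper_width: 0.353
grasp_force: 0.0
```

```bash
cat >> h.py <<'E'
def go(x,y,z,ang):
    """shift (tool axes, after turning) in mm and az in deg to reach tcp x,y,z with tool x at ang"""
    s=st();q=s['tool_rot'];M=R.from_quat(np.r_[q[1:],q[0]]).as_matrix()
    a=np.degrees(np.arctan2(M[1,0],M[0,0]));d=(ang-a+180)%360-180
    p=np.array(s['tool_pos'])*1000;t=np.radians(ang);dx,dy=x-p[0],y-p[1]
    X=np.array([np.cos(t),np.sin(t)]);Y=np.array([np.sin(t),-np.cos(t)])
    print('ang',round(a,1),'az',round(-d,1),'shift',np.round([X@[dx,dy],Y@[dx,dy],p[2]-z],1))
E
python3 - <<'E'
from h import *
st();f=grab('wrist','w1.png');print(f['eye'],rm(f).round(3).tolist(),f['mtx'][0][0])
E
```

```text
t 1.75 p [588.5 293.  134.9] w 0.353 F [ 0.1  1.2 -0.9] g 0.0
R [[-0.99, -0.143, 0.0], [-0.143, 0.99, 0.0], [-0.0, 0.0, -1.0]]
[0.51362855 0.28161437 0.26364219] [[-0.143, 0.945, 0.293], [0.99, 0.137, 0.042], [-0.0, 0.296, -0.955]] 411.02861202182794
```

View pics/w1.png

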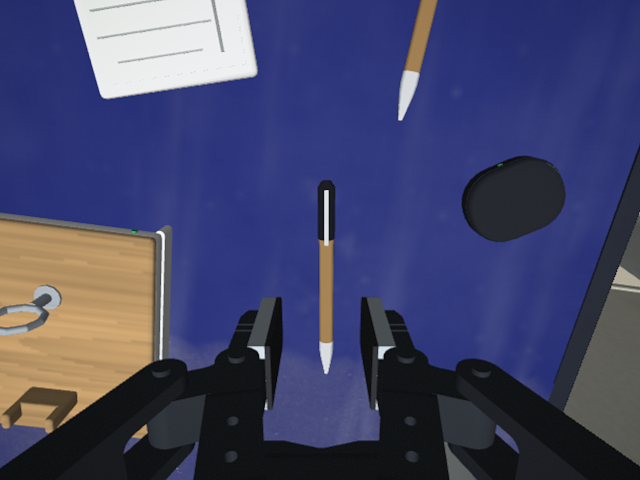

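Run:
```python
from h import *
f=grab('wrist')
P=ray(f,[[326,182],[326,372]],.005)*1000;print(P, np.linalg.norm(P[1]-P[0]))
m=P.mean(0);d=(P[1]-P[0])/np.linalg.norm(P[1]-P[0]);a=np.degrees(np.arctan2(d[1],d[0]));g=m-42*d;print(m,a,g)
# tool-axis ground point pixel check
print(proj(f,[[.5885,.293,.005]]))
go(g[0],g[1],16,a+180)
```

```text
[[558.69418508 285.74689121   5.        ]
 [696.02932359 305.51297444   5.        ]] 138.7502732068384
[627.36175434 295.62993283   5.        ] 8.190103847918026 [585.79011859 289.64669779   5.        ]
[[330.51762331 228.85217662]]
t 1.85 p [589.9 290.5 133.5] w 0.35 F [-0.1 -0.2 -1.3] g 0.0
R [[-0.99, -0.138, -0.001], [-0.138, 0.99, -0.002], [0.001, -0.002, -1.0]]
ang -172.1 az -0.3 shift [  4.2  -0.2 117.5]
```

>>> {"method": "servo_tool", "body": {"moves": [[[2, 0, 40, 0, 0, 0, 30], [2, 0, 40, 0, 0, 0, 30], [0, 0, 25, 0, 0, 0, 30], [0, 0, 12, 0, 0, 0, 30], [0, 0, 0, 0, 0, 0, 30], [0, 0, 0, 0, 0, 0, 0], [0, 0, 0, 0, 0, 0, 0], [0, 0, 0, 0, 0, 0, 0], [0, 0, 0, 0, 0, 0, 0]]]}}

```text
time: 2.98
tool_pos: [0.5845, 0.2942, 0.0203]
tool_rot: [0.001, -0.072, 0.997, 0.001]
contact_force: [-1.1, 0.2, 6.0]
gripper_width: 0.091
grasp_force: 59.4
```

>>> {"method": "servo_tool", "body": {"moves": [[[0, 0, -30, 0, 0, 0, 0], [0, 0, -32, 0, 0, 0, 0], [0, 0, 0, 0, 0, 7.3, 0], [45, -33, 0, 0, 0, 0, 0], [45, -33, 0, 0, 0, 0, 0], [0, -33, 0, 0, 0, 0, 0], [0, -33, 0, 0, 0, 0, 0], [0, -32, 0, 0, 0, 0, 0], [0, 0, 0, 0, 0, 0, 0], [0, 0, 0, 0, 0, 0, 0]]]}}

```text
time: 4.22
tool_pos: [0.4959, 0.1284, 0.0803]
tool_rot: [0.0, -0.008, 1.0, 0.0]
contact_force: [-1.1, 0.4, -0.7]
gripper_width: 0.086
grasp_force: 58.7
```

Run:
```python
from h import *
st();f=grab('wrist','w2.png')
```

```text
t 4.22 p [495.9 128.4  80.3] w 0.086 F [-1.1  0.4 -0.7] g 58.71069252490997
R [[-1.0, -0.016, 0.0], [-0.016, 1.0, 0.0], [-0.0, 0.0, -1.0]]
```

View pics/w2.png

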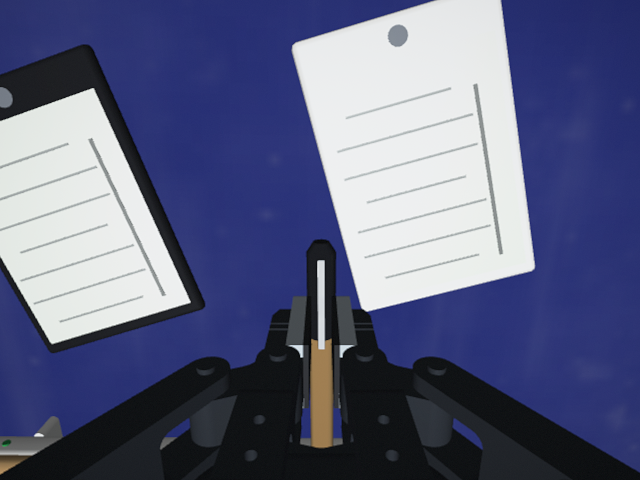

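Run:
```python
from h import *
f=grab('side');g=grab('top')
exp=lambda F:[proj(F,np.array(p)/1000).round(1).tolist() for p in([609.4,130,65],[538.9,129,65],[638.1,130.8,66])]
print('side',exp(f));print('top',exp(g))
a=f['image'][175:275,280:410];b=g['image'][150:250,200:330]
cv2.imwrite('pics/c1.png',np.hstack([cv2.resize(x,(400*130//100,400),interpolation=cv2.INTER_CUBIC)[:, :400] for x in(a,b)]))
```

```text
side [[[345.0, 215.0]], [[320.7, 214.3]], [[354.9, 215.0]]]
top [[[263.9, 210.3]], [[263.1, 239.5]], [[264.0, 198.5]]]
```

View pics/c1.png

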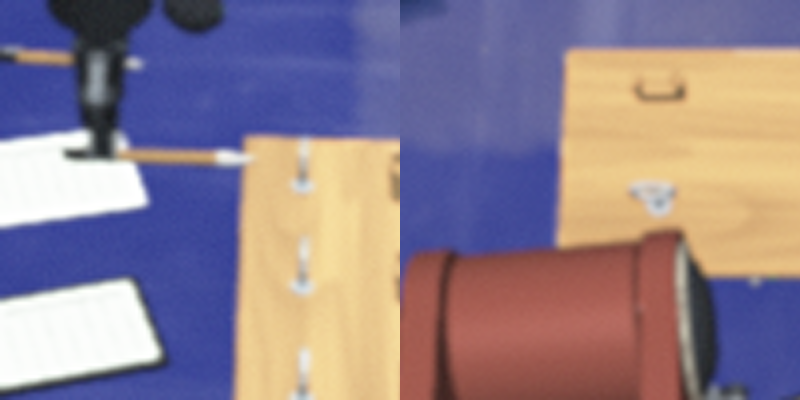

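>>> {"method": "servo_tool", "body": {"moves": [[[-20, 0, 0, 0, 0, 0, 0], [-20, 0, 0, 0, 0, 0, 0], [-20, 0, 0, 0, 0, 0, 0], [-20, 0, 0, 0, 0, 0, 0], [-20, 0, 0, 0, 0, 0, 0], [-17, 0, 0, 0, 0, 0, 0], [0, 0, 4, 0, 0, 0, 0], [0, 0, 0, 0, 0, 0, 0], [0, 0, 0, 0, 0, 0, 0]]]}}

```text
time: 5.5
tool_pos: [0.6134, 0.1311, 0.0773]
tool_rot: [0.001, -0.008, 1.0, 0.001]
contact_force: [3.3, 5.0, 3.6]
gripper_width: 0.095
grasp_force: 59.2
```

Run:
```python
from h import *
st();f=grab('side');g=grab('top')
a=f['image'][175:275,300:420];b=g['image'][150:250,220:340]
cv2.imwrite('pics/c2.png',np.hstack([cv2.resize(x,(480,400),interpolation=cv2.INTER_CUBIC)[:, :400] for x in(a,b)]))
```

```text
t 5.5 p [613.4 131.1  77.3] w 0.095 F [3.3 5.  3.6] g 59.22525644302368
R [[-1.0, -0.017, 0.003], [-0.017, 1.0, 0.002], [-0.003, 0.001, -1.0]]
```

View pics/c2.png

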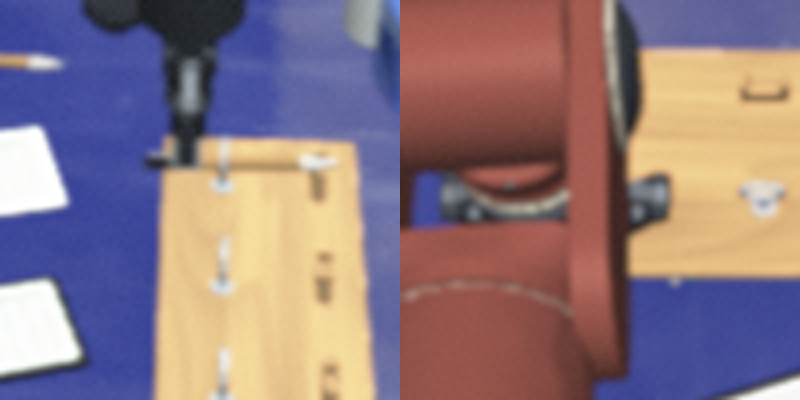

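>>> {"method": "servo_tool", "body": {"moves": [[[0, 0, 0, 0, 0, 0, 30], [0, 0, 0, 0, 0, 0, 30], [0, 0, 0, 0, 0, 0, 30], [0, 0, -30, 0, 0, 0, 30], [0, 0, -30, 0, 0, 0, 30], [0, 0, 0, 0, 0, 3.4, 30], [44, 39, 0, 0, 0, 0, 30], [44, 39, 0, 0, 0, 0, 30], [44, 39, 0, 0, 0, 0, 30], [44, 39, 0, 0, 0, 0, 30], [44, 39, 0, 0, 0, 0, 30], [0, 0, 0, 0, 0, 0, 30]]]}}

```text
time: 7.1
tool_pos: [0.3986, 0.3359, 0.1357]
tool_rot: [-0.001, 0.019, 1.0, -0.0]
contact_force: [0.1, -1.3, 0.6]
gripper_width: 0.347
grasp_force: 0.0
```

```bash
cat > pen.py <<'E'
from h import *
f=grab('wrist');im=f['image'];H,S,V=cv2.split(cv2.cvtColor(im,cv2.COLOR_BGR2HSV))
k=((H<25)&(S>60)&(V>90)).astype(np.uint8); k[:, :230]=0;k[:,430:]=0
for c in comps(k,100): print(cv2.boundingRect(c),rect(f,c,.007))
k=((S<110)|(H<40)|(V<70));k[:, :285]=0;k[:,365:]=0;k[:130]=0
for c in comps(k,100): print(cv2.boundingRect(c),rect(f,c,.005))
E
python3 pen.py
python3 - <<'E'
from h import *
st();f=grab('wrist','w3.png');g=grab('side');a=g['image'][175:275,300:420]
cv2.imwrite('pics/w3.png',np.hstack([f['image'][:,150:490],cv2.resize(a,(480,400))[:,:400] if 0 else cv2.copyMakeBorder(cv2.resize(a,(420,350),interpolation=cv2.INTER_CUBIC),0,130,0,0,0)]))
E
```

```text
(313, 249, 15, 102) [447.  332.5  76.1   9.3  -2.5]
(405, 11, 25, 28) [277.8 394.1  13.6  13.3 -88.7]
(359, 8, 35, 32) [278.5 371.   21.   11.7  41.5]
(285, 441, 80, 39) [586.1 331.   63.7  37.8  87.9]
(360, 297, 5, 75) [ 4.753e+02  3.615e+02  5.940e+01  2.900e+00 -4.000e-01]
(312, 191, 17, 191) [441.6 332.7 141.9  10.5  -2.5]
t 7.15 p [400.1 334.9 135.9] w 0.35 F [-0.4 -1.3  0.6] g 0.0
R [[-0.999, 0.04, -0.0], [0.04, 0.999, -0.001], [0.0, -0.001, -1.0]]
```

View pics/w3.png

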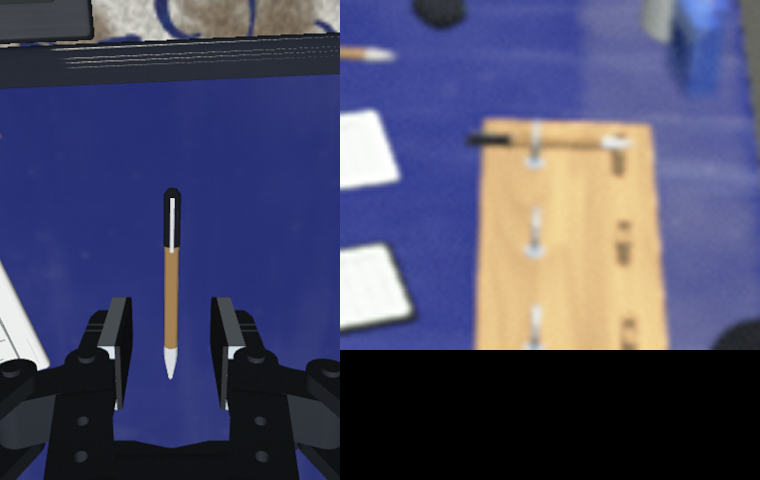

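>>> {"method": "servo_tool", "body": {"moves": [[[0, 0, 40, 0, 0, 0, 30], [0, 0, 40, 0, 0, 0, 30], [0, 0, 24, 0, 0, 0, 30], [0, 0, 12, 0, 0, 0, 30], [0, 0, 0, 0, 0, 0, 30], [0, 0, 0, 0, 0, 0, 0], [0, 0, 0, 0, 0, 0, 0], [0, 0, 0, 0, 0, 0, 0], [0, 0, 0, 0, 0, 0, 0]]]}}

```text
time: 8.38
tool_pos: [0.4027, 0.3349, 0.0219]
tool_rot: [0.001, 0.021, 1.0, 0.001]
contact_force: [0.4, -0.8, 6.0]
gripper_width: 0.082
grasp_force: 59.4
```

>>> {"method": "servo_tool", "body": {"moves": [[[0, 0, -30, 0, 0, 0, 0], [0, 0, -32, 0, 0, 0, 0], [0, 0, 0, 0, 0, -3.2, 0], [-15.5, -53, 0, 0, 0, 0, 0], [-15.5, -53, 0, 0, 0, 0, 0], [-15.5, -53, 0, 0, 0, 0, 0], [-15.5, -53, 0, 0, 0, 0, 0], [-15.5, -53, 0, 0, 0, 0, 0], [-15.5, -53, 0, 0, 0, 0, 0], [0, 0, 0, 0, 0, 0, 0], [0, 0, 0, 0, 0, 0, 0]]]}}

```text
time: 9.75
tool_pos: [0.498, 0.018, 0.0819]
tool_rot: [-0.0, -0.006, 1.0, 0.0]
contact_force: [-0.3, 0.3, -0.7]
gripper_width: 0.084
grasp_force: 58.8
```

Run:
```python
from h import *
st();f=grab('side');h=grab('wrist')
print([proj(f,np.array(p)/1000).round(1).tolist() for p in([610,18,65],[540,17,65],[639.7,18.7,66])])
cv2.imwrite('pics/c3.png',np.hstack([cv2.resize(f['image'][190:290,290:390],(400,400),interpolation=cv2.INTER_CUBIC),cv2.resize(h['image'][180:480,170:470],(400,400))]))
```

```text
t 9.75 p [498.   18.   81.9] w 0.084 F [-0.3  0.3 -0.7] g 58.769896030426025
R [[-1.0, -0.012, -0.001], [-0.012, 1.0, 0.001], [0.001, 0.001, -1.0]]
[[[344.2, 239.9]], [[318.6, 239.1]], [[355.0, 239.9]]]
```

View pics/c3.png

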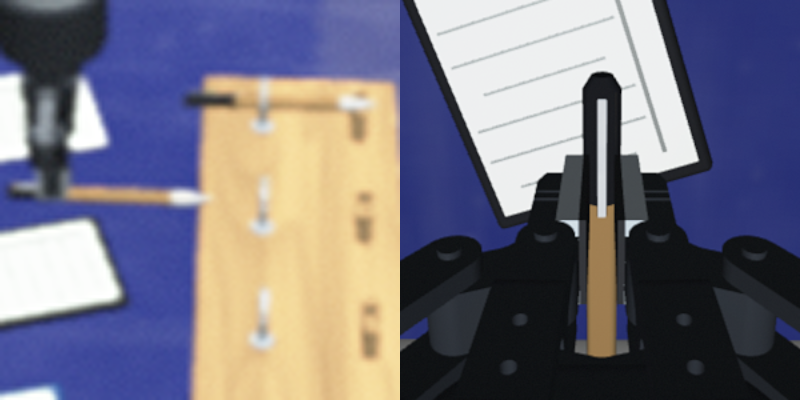

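>>> {"method": "servo_tool", "body": {"moves": [[[-20, -1, 0, 0, 0, 0, 0], [-20, 0, 0, 0, 0, 0, 0], [-20, 0, 0, 0, 0, 0, 0], [-20, 0, 0, 0, 0, 0, 0], [-20, 0, 0, 0, 0, 0, 0], [-16, 0, 0, 0, 0, 0, 0], [0, 0, 4, 0, 0, 0, 0], [0, 0, 0, 0, 0, 0, 0], [0, 0, 0, 0, 0, 0, 0]]]}}

```text
time: 10.98
tool_pos: [0.6142, 0.0192, 0.0786]
tool_rot: [0.0, -0.007, 1.0, 0.001]
contact_force: [0.1, 4.8, 2.3]
gripper_width: 0.08
grasp_force: 59.2
```

Run:
```python
from h import *
st();f=grab('side')
cv2.imwrite('pics/c4.png',cv2.resize(f['image'][180:280,290:400],(440,400),interpolation=cv2.INTER_CUBIC))
```

```text
t 10.97 p [614.2  19.2  78.6] w 0.08 F [0.1 4.8 2.3] g 59.15830995887518
R [[-1.0, -0.014, 0.0], [-0.014, 1.0, 0.001], [-0.0, 0.001, -1.0]]
```

View pics/c4.png

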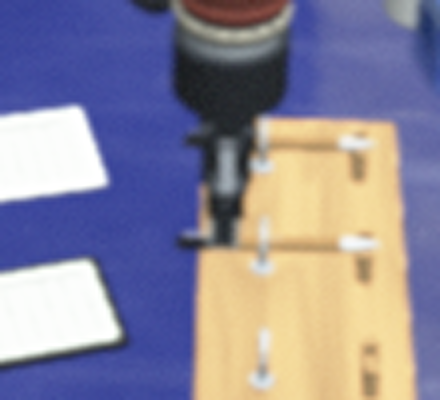

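>>> {"method": "servo_tool", "body": {"moves": [[[0, 0, 0, 0, 0, 0, 30], [0, 0, 0, 0, 0, 0, 30], [0, 0, 0, 0, 0, 0, 30], [0, 0, -30, 0, 0, 0, 30], [0, 0, -30, 0, 0, 0, 30], [30, 0, -30, 0, 0, 0, 60], [40, 0, -40, 0, 0, 0, 60], [44, 0, -40, 0, 0, 0, 60], [0, 0, 0, 0, 0, 0, 60], [0, 0, 0, 0, 0, 0, 60], [0, 0, 0, 0, 0, 0, 60]]]}}

```text
time: 12.4
tool_pos: [0.5003, 0.0165, 0.2462]
tool_rot: [-0.002, -0.006, 1.0, 0.0]
contact_force: [0.5, -0.3, -0.3]
gripper_width: 0.705
grasp_force: 0.0
```

```bash
cat > rd.py <<'E'
from h import *
import sys
def readers(f,z=.007,show=True):
    """full outline of each reader: anything on the desk that is not desk-blue"""
    H,S,V=cv2.split(cv2.cvtColor(f['image'],cv2.COLOR_BGR2HSV))
    for n,m in (('screen',(S<40)&(V>170)),('dark',(V<75)),('blue',(H>98)&(H<114)&(S>120)&(V>100))):
        for c in comps(m,2500):
            r=rect(f,c,z)
            if 90<r[2]<160 and 60<r[3]<115: print(n,cv2.boundingRect(c),r)
if __name__=='__main__':
    n=sys.argv[1];f=grab(n,sys.argv[2] if len(sys.argv)>2 else None);st();readers(f)
E
python3 rd.py wrist w5.png
```

```text
t 12.45 p [500.4  16.5 246.2] w 0.707 F [ 0.2 -0.4 -0.5] g 0.0
R [[-1.0, -0.013, -0.004], [-0.013, 1.0, 0.0], [0.004, 0.0, -1.0]]
screen (236, 97, 130, 151) [ 4.784e+02 -3.000e-01  1.143e+02  8.440e+01  1.860e+01]
screen (37, 77, 143, 153) [ 463.7 -170.2  114.4   84.4   17.2]
screen (438, 41, 130, 186) [444.6 175.7 138.8  94.7  16.2]
dark (225, 74, 148, 180) [472.3  -2.1 138.6  93.9  18.6]
blue (23, 52, 165, 185) [ 457.9 -171.4  139.3   94.5   17.2]
```

View pics/w5.png

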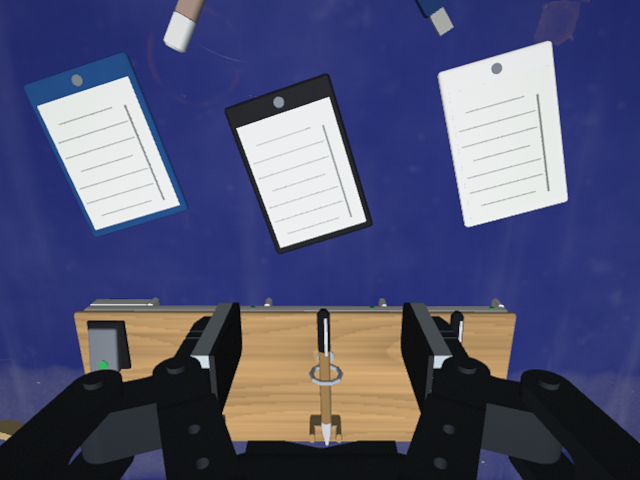

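>>> {"method": "servo_tool", "body": {"moves": [[[0, 0, 0, 0, 0, -7.75, 60], [0, 0, 0, 0, 0, -7.75, 60], [12.3, 42.1, 35, 0, 0, 0, 60], [12.3, 42.1, 35, 0, 0, 0, 60], [12.3, 42.1, 35, 0, 0, 0, 60], [12.3, 42.1, 35, 0, 0, 0, 60], [0, 0, 30, 0, 0, 0, 60], [0, 0, 25, 0, 0, 0, 60], [0, 0, 16, 0, 0, 0, 60], [0, 0, 0, 0, 0, 0, 60], [0, 0, 0, 0, 0, 0, 60]]]}}

```text
time: 13.82
tool_pos: [0.4071, 0.1646, 0.038]
tool_rot: [0.001, -0.141, 0.99, 0.0]
contact_force: [0.6, 0.2, 0.9]
gripper_width: 0.7
grasp_force: 0.0
```

>>> {"method": "servo_tool", "body": {"moves": [[[0, 0, 4, 0, 0, 0, 60], [0, 0, 4, 0, 0, 0, 60], [0, 0, 4, 0, 0, 0, 60], [0, 0, 0, 0, 0, 0, 60]]]}}

```text
time: 14.32
tool_pos: [0.4059, 0.1644, 0.0249]
tool_rot: [-0.0, -0.141, 0.99, -0.0]
contact_force: [-0.6, -0.2, 0.5]
gripper_width: 0.7
grasp_force: 0.0
```

>>> {"method": "servo_tool", "body": {"moves": [[[0, 0, 3, 0, 0, 0, 60], [0, 0, 3, 0, 0, 0, 60], [0, 0, 0, 0, 0, 0, 60]]]}}

```text
time: 14.7
tool_pos: [0.406, 0.1645, 0.0189]
tool_rot: [-0.0, -0.141, 0.99, -0.0]
contact_force: [-0.7, 0.2, 0.6]
gripper_width: 0.701
grasp_force: 0.0
```

>>> {"method": "servo_tool", "body": {"moves": [[[0, 0, 3, 0, 0, 0, 60], [0, 0, 2, 0, 0, 0, 60], [0, 0, 0, 0, 0, 0, 60]]]}}

```text
time: 15.08
tool_pos: [0.4072, 0.1647, 0.0159]
tool_rot: [0.0, -0.141, 0.99, -0.0]
contact_force: [-4.0, -1.1, 11.2]
gripper_width: 0.699
grasp_force: 5.3
```

>>> {"method": "servo_tool", "body": {"moves": [[[0, 0, 0, 0, 0, 3.85, 60], [0, 0, 0, 0, 0, 3.85, 60], [0, 0, 0, 0, 0, 3.85, 60], [0, 0, 0, 0, 0, 3.85, 60], [-14, -7, 0, 0, 0, 0, 60], [-14, -7, 0, 0, 0, 0, 60], [-14, -7, 0, 0, 0, 0, 60], [-14, -7, 0, 0, 0, 0, 60], [-13, -6, 0, 0, 0, 0, 60], [0, 0, 0, 0, 0, 0, 60]]]}}

```text
time: 16.32
tool_pos: [0.4785, 0.1313, 0.0159]
tool_rot: [0.002, -0.007, 1.0, -0.0]
contact_force: [2.2, -0.4, 6.2]
gripper_width: 0.704
grasp_force: 2.6
```

```bash
python3 rd.py wrist w6.png; python3 rd.py top
```

```text
t 16.38 p [478.2 131.4  15.9] w 0.701 F [ 2.5 -0.2  5.5] g 2.9095815547043458
R [[-1.0, -0.014, 0.005], [-0.014, 1.0, 0.0], [-0.005, -0.0, -1.0]]
screen (189, 235, 263, 219) [494.  133.6  94.9  93.1   5. ]
t 16.43 p [478.1 131.5  15.9] w 0.701 F [ 2.3 -0.5  5.8] g 2.8019888733979315
R [[-1.0, -0.014, 0.005], [-0.014, 1.0, 0.0], [-0.005, -0.0, -1.0]]
```

View pics/w6.png

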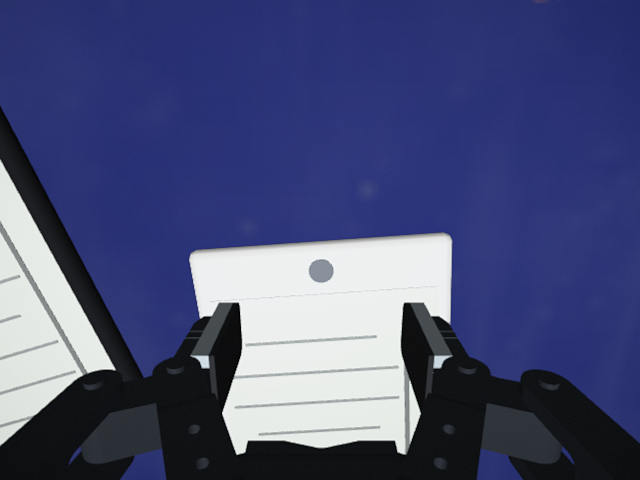

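```bash
cat > edge.py <<'E'
from h import *
import sys
def rear(f,col,u0=150,u1=500,v0=0):
    """rear (near) edge of a reader in a wrist view: line fit -> middle point, angle of reader x axis"""
    H,S,V=cv2.split(cv2.cvtColor(f['image'],cv2.COLOR_BGR2HSV))
    m={'white':(S<60)&(V>150),'black':(V<75),'blue':(H>98)&(H<114)&(S>120)&(V>100)}[col]
    k=np.zeros_like(m);k[v0:300,u0:u1]=m[v0:300,u0:u1]
    c=max(comps(k,500),key=cv2.contourArea)[:,0,:]
    us=np.unique(c[:,0]);us=us[(us>us[0]+15)&(us<us[-1]-15)]
    e=np.array([[u,c[c[:,0]==u,1].min()] for u in us],float)
    P=ray(f,e,.006)[:,:2]*1000
    p=np.polyfit(P[:,1],P[:,0],1)
    r=P[:,0]-np.polyval(p,P[:,1]);g=abs(r)<3;p=np.polyfit(P[g,1],P[g,0],1)
    C=ray(f,[[c[:,0].min(),e[0,1]+8],[c[:,0].max(),e[-1,1]+8]],.006)[:,:2]*1000
    ym=C[:,1].mean();a=-np.degrees(np.arctan(p[0]));x=np.polyval(p,ym)
    t=np.radians(a)
    print(col,'rear mid',round(x,1),round(ym,1),'width',round(abs(C[1,1]-C[0,1]),1),'ang',round(a,2),'centre',np.round([x+70*np.cos(t),ym+70*np.sin(t)],1))
if __name__=='__main__':
    a=sys.argv;f=grab('wrist');st();rear(f,a[1],*map(int,a[2:]))
E
python3 edge.py white 180 470
```

```text
t 16.48 p [478.  131.5  15.9] w 0.7 F [ 2.3 -1.4  5.2] g 2.7817543601850048
R [[-1.0, -0.014, 0.005], [-0.014, 1.0, 0.0], [-0.005, -0.0, -1.0]]
white rear mid 446.5 129.9 width 93.1 ang 5.06 centre [516.2 136. ]
```

>>> {"method": "servo_tool", "body": {"moves": [[[0, 0, 1.5, 0, 0, 0, 60], [0, 0, 0, 0, 0, 2, 60], [0, 0, 0, 0, 0, 2, 60], [0, 0, 0, 0, 0, 2, 60], [0, 0, 0, 0, 0, 0, 60]]]}}

```text
time: 17.1
tool_pos: [0.4788, 0.1322, 0.0159]
tool_rot: [0.003, 0.045, 0.999, 0.001]
contact_force: [0.3, 1.2, 11.7]
gripper_width: 0.699
grasp_force: 6.1
```

```bash
python3 edge.py white 180 470
```

```text
t 17.15 p [478.8 132.2  15.9] w 0.704 F [-0.2  1.4 12.2] g 6.114492903579958
R [[-0.996, 0.09, 0.006], [0.09, 0.996, 0.001], [-0.006, 0.002, -1.0]]
white rear mid 447.2 133.6 width 93.4 ang -0.87 centre [517.2 132.5]
```

>>> {"method": "servo_tool", "body": {"moves": [[[0, 0, 0, 0, 0, -1.7, 60], [0, 0, 0, 0, 0, 0, 60], [-16.5, 1, 0, 0, 0, 0, 60], [-16.5, 1, 0, 0, 0, 0, 60], [-16.5, 1, 0, 0, 0, 0, 60], [-16.5, 1, 0, 0, 0, 0, 60], [-16.5, 1, 0, 0, 0, 0, 60], [-16.5, 1, 0, 0, 0, 0, 60], [0, 0, 0, 0, 0, 0, 60]]]}}

```text
time: 18.27
tool_pos: [0.5789, 0.1319, 0.0159]
tool_rot: [0.004, 0.03, 1.0, 0.0]
contact_force: [2.6, 0.4, 8.1]
gripper_width: 0.703
grasp_force: 4.3
```

```bash
python3 edge.py white 180 470
```

```text
t 18.32 p [578.8 131.9  15.9] w 0.701 F [ 3.4 -0.1  8.3] g 4.213063268107362
R [[-0.998, 0.06, 0.008], [0.06, 0.998, 0.0], [-0.008, 0.001, -1.0]]
white rear mid 548.0 132.4 width 93.5 ang 0.68 centre [618.  133.2]
```

>>> {"method": "servo_tool", "body": {"moves": [[[0, 0, -22, 0, 0, 0, 60], [26, 0, 0, 0, 0, -4.2, 60], [26, 0, 0, 0, 0, 0, 60], [0, 0, 12, 0, 0, 0, 60], [0, 0, 11, 0, 0, 0, 60], [0, 0, 0, 0, 0, 0, 60], [-8, 0, 0, 0, 0, 0, 60], [-8, 0, 0, 0, 0, 0, 60], [-6, 0, 0, 0, 0, 0, 60], [-4, 0, 0, 0, 0, 0, 60], [0, 0, 0, 0, 0, 0, 60]]]}}

```text
time: 19.7
tool_pos: [0.5495, 0.1331, 0.012]
tool_rot: [0.0, -0.006, 1.0, 0.0]
contact_force: [0.2, 0.2, 0.2]
gripper_width: 0.703
grasp_force: 0.0
```

```bash
python3 edge.py white 180 470
```

```text
t 19.75 p [549.2 133.1  11.9] w 0.701 F [-0.1  0.7  0. ] g 0.0
R [[-1.0, -0.013, 0.0], [-0.013, 1.0, 0.0], [-0.0, 0.0, -1.0]]Traceback (most recent call last):
  File "edge.py", line 19, in <module>
    a=sys.argv;f=grab('wrist');st();rear(f,a[1],*map(int,a[2:]))
                                    ~~~~^^^^^^^^^^^^^^^^^^^^^^^^
  File "edge.py", line 8, in rear
    c=max(comps(k,500),key=cv2.contourArea)[:,0,:]
      ~~~^^^^^^^^^^^^^^^^^^^^^^^^^^^^^^^^^^
ValueError: max() iterable argument is empty
```

>>> {"method": "servo_tool", "body": {"moves": [[[-5, 0, 0, 0, 0, 0, 60], [-4, 0, 0, 0, 0, 0, 60], [-2, 0, 0, 0, 0, 0, 60], [0, 0, 0, 0, 0, 0, 60]]]}}

```text
time: 20.25
tool_pos: [0.5589, 0.1333, 0.0116]
tool_rot: [-0.002, -0.006, 1.0, -0.0]
contact_force: [-5.4, 0.9, 3.3]
gripper_width: 0.704
grasp_force: 2.5
```

>>> {"method": "servo_tool", "body": {"moves": [[[-2, 0, 0, 0, 0, 0, 60], [0, 0, 0, 0, 0, 0, 60], [0, 0, 0, 0, 0, 0, 60], [12, 0, 0, 0, 0, 0, 60], [0, 0, -50, 0, 0, 0, 60], [0, 0, -50, 0, 0, 0, 60], [17, -38, -45, 0, 0, 0, 60], [17, -38, -45, 0, 0, 0, 60], [17, -38, -44, 0, 0, 0, 60], [0, 0, 0, 0, 0, 0, 60], [0, 0, 0, 0, 0, 0, 60]]]}}

```text
time: 21.62
tool_pos: [0.5002, 0.0184, 0.2455]
tool_rot: [0.0, -0.006, 1.0, 0.0]
contact_force: [-0.6, 0.1, -0.0]
gripper_width: 0.702
grasp_force: 0.0
```

```bash
python3 rd.py wrist w7.png
python3 - <<'E'
from h import *
from edge import rear
f=grab('wrist');rear(f,'white',370,520,200)
print(proj(f,np.array([[566,133,6],[566,85,6],[566,180,6],[596,133,38]])/1000).round(0).tolist())
E
```

```text
t 21.68 p [499.9  18.9 244.5] w 0.706 F [ 0.4  1.  -0.3] g 0.0
R [[-1.0, -0.013, -0.002], [-0.013, 1.0, 0.0], [0.002, 0.0, -1.0]]
screen (234, 96, 130, 151) [ 4.785e+02 -4.000e-01  1.144e+02  8.430e+01  1.870e+01]
screen (71, 38, 159, 170) [ 439.1 -128.7  114.3   84.3   31.4]
dark (222, 72, 149, 181) [472.3  -2.1 138.6  93.9  18.6]
blue (54, 14, 185, 202) [ 434.1 -130.9  139.3   94.8   31.5]
white rear mid 569.7 132.2 width 96.5 ang 0.76 centre [639.7 133.1]
[[440.0, 269.0], [390.0, 269.0], [489.0, 270.0], [447.0, 313.0]]
```

Run:
```python
from h import *
f=grab('wrist');H,S,V=cv2.split(cv2.cvtColor(f['image'],cv2.COLOR_BGR2HSV))
t=(H<25)&(S>60)&(V>90)
for u in(110,150,175,270,290,350,380,400,480,505):
    v=np.where(t[250:,u])[0]
    if len(v): print(u,v[0]+250,ray(f,[u,v[0]+250],.038).round(4)[0,:2],f['image'][v[0]+238:v[0]+252:2,u].tolist())
g=(H>45)&(H<75)&(S>100)&(V>100)
for c in comps(g,5): print('green',cv2.boundingRect(c),ray(f,c[:,0].mean(0),.045)*1000)
```

```text
110 312 [ 0.5981 -0.1703] [[93, 87, 86], [103, 104, 103], [103, 104, 104], [150, 151, 150], [100, 100, 100], [121, 121, 120], [70, 84, 94]]
150 313 [ 0.5986 -0.1344] [[103, 105, 104], [99, 100, 99], [91, 91, 91], [95, 96, 95], [107, 108, 107], [133, 136, 138], [55, 84, 103]]
175 313 [ 0.5983 -0.1118] [[118, 52, 44], [118, 53, 44], [120, 50, 41], [97, 96, 95], [107, 109, 108], [131, 131, 133], [55, 81, 101]]
270 313 [ 0.5971 -0.0262] [[120, 50, 42], [121, 49, 41], [121, 47, 38], [100, 89, 87], [108, 109, 108], [142, 142, 141], [62, 81, 97]]
290 313 [ 0.5969 -0.0081] [[119, 51, 43], [119, 51, 43], [121, 51, 42], [100, 90, 87], [108, 109, 108], [139, 139, 138], [58, 78, 93]]
350 313 [0.5961 0.046 ] [[118, 50, 42], [118, 50, 42], [119, 51, 41], [109, 93, 92], [107, 107, 107], [131, 131, 130], [75, 90, 101]]
380 313 [0.5958 0.073 ] [[103, 105, 105], [103, 103, 102], [134, 135, 132], [195, 194, 192], [105, 105, 105], [124, 123, 122], [72, 86, 97]]
400 313 [0.5955 0.0911] [[237, 239, 236], [238, 239, 237], [239, 241, 238], [187, 190, 187], [105, 105, 105], [121, 122, 121], [70, 85, 95]]
480 314 [0.5955 0.1633] [[237, 238, 235], [237, 238, 236], [243, 243, 241], [124, 125, 123], [107, 107, 107], [151, 151, 149], [49, 76, 94]]
505 315 [0.5962 0.186 ] [[124, 60, 53], [124, 61, 53], [126, 63, 55], [125, 60, 52], [121, 71, 67], [74, 74, 79], [75, 108, 132]]
green (94, 362, 9, 9) [[ 649.82829575 -184.73391982   45.        ]]
```

>>> {"method": "servo_tool", "body": {"moves": [[[0, 0, 0, 0, 0, -8.9, 60], [0, 0, 0, 0, 0, -8.9, 60], [36.5, -5.5, 40, 0, 0, 0, 60], [36.4, -5.6, 40, 0, 0, 0, 60], [0, 0, 50, 0, 0, 0, 60], [0, 0, 50, 0, 0, 0, 60], [0, 0, 30, 0, 0, 0, 60], [0, 0, 10, 0, 0, 0, 60], [0, 0, 5, 0, 0, 0, 60], [0, 0, 3, 0, 0, 0, 60], [0, 0, 2, 0, 0, 0, 60], [0, 0, 0, 0, 0, 0, 60]]]}}

```text
time: 23.28
tool_pos: [0.4354, -0.0153, 0.0164]
tool_rot: [0.001, -0.161, 0.987, -0.0]
contact_force: [0.2, 1.1, 1.2]
gripper_width: 0.703
grasp_force: 0.0
```

>>> {"method": "servo_tool", "body": {"moves": [[[0, 0, 2.6, 0, 0, 0, 60], [0, 0, 0, 0, 0, 0, 60], [0, 0, 0, 0, 0, 3.6, 60], [0, 0, 0, 0, 0, 3.6, 60], [0, 0, 0, 0, 0, 3.6, 60], [0, 0, 0, 0, 0, 3.6, 60], [0, 0, 0, 0, 0, 3.4, 60], [-14, 11, 0, 0, 0, 0, 60], [-14, 11, 0, 0, 0, 0, 60], [-13, 11.5, 0, 0, 0, 0, 60], [0, 0, 0, 0, 0, 0, 60]]]}}

```text
time: 24.65
tool_pos: [0.4791, 0.0192, 0.0159]
tool_rot: [0.003, -0.007, 1.0, 0.0]
contact_force: [2.0, 1.1, 7.5]
gripper_width: 0.7
grasp_force: 4.0
```

```bash
python3 edge.py black 180 470
```

```text
t 24.7 p [478.9  19.   15.9] w 0.705 F [2.1 1.7 7. ] g 3.7276122684124857
R [[-1.0, -0.013, 0.007], [-0.013, 1.0, 0.0], [-0.007, 0.0, -1.0]]
black rear mid 439.8 22.9 width 95.7 ang -11.87 centre [508.3   8.5]
```

Run:
```python
from h import *
f=grab('wrist');im=f['image'];H,S,V=cv2.split(cv2.cvtColor(im,cv2.COLOR_BGR2HSV))
for u in range(180,480,20):
    v=np.where(V[:300,u]<75)[0]; w=np.where((S[:300,u]<40)&(V[:300,u]>170))[0]
    print(u,v[:1],v[-1:],'white',w[:1],ray(f,[u,v[0]],.006).round(4)[0,:2] if len(v) else '')
```

```text
180 [] [] white [] 
200 [163] [299] white [] [ 0.42   -0.0226]
220 [197] [251] white [253] [ 0.4315 -0.0167]
240 [201] [256] white [257] [ 0.4328 -0.0099]
260 [205] [260] white [261] [ 0.4341 -0.0031]
280 [210] [264] white [265] [0.4357 0.0037]
300 [214] [268] white [270] [0.4371 0.0106]
320 [218] [272] white [274] [0.4384 0.0176]
340 [223] [276] white [278] [0.4401 0.0246]
360 [227] [281] white [282] [0.4415 0.0316]
380 [232] [285] white [286] [0.4432 0.0387]
400 [236] [289] white [290] [0.4445 0.0458]
420 [240] [293] white [295] [0.4459 0.0529]
440 [245] [297] white [299] [0.4477 0.0602]
460 [249] [284] white [] [0.4491 0.0674]
```

>>> {"method": "servo_tool", "body": {"moves": [[[0, 0, 1.5, 0, 0, 0, 60], [0, 0, 0, 0, 0, -3.2, 60], [0, 0, 0, 0, 0, -3.2, 60], [0, 0, 0, 0, 0, -3.2, 60], [0, 0, 0, 0, 0, -3, 60], [0, 0, 0, 0, 0, 0, 60]]]}}

```text
time: 25.5
tool_pos: [0.4803, 0.0183, 0.0159]
tool_rot: [0.005, -0.116, 0.993, -0.001]
contact_force: [3.0, -1.0, 11.6]
gripper_width: 0.704
grasp_force: 5.9
```

```bash
python3 edge.py black 180 500
```

```text
t 25.55 p [480.3  18.3  15.9] w 0.702 F [ 2.4  0.2 11.7] g 5.889998078928329
R [[-0.973, -0.23, 0.01], [-0.23, 0.973, -0.0], [-0.01, -0.003, -1.0]]
black rear mid 438.9 15.4 width 98.8 ang -4.04 centre [508.7  10.4]
```

>>> {"method": "servo_tool", "body": {"moves": [[[0, 0, 0.5, 0, 0, 0, 60], [0, 0, 0, 0, 0, -3, 60], [0, 0, 0, 0, 0, -3, 60], [0, 0, 0, 0, 0, 0, 60], [0, 0, 0, 0, 0, 0, 60]]]}}

```text
time: 26.18
tool_pos: [0.481, 0.0184, 0.016]
tool_rot: [0.006, -0.167, 0.986, -0.001]
contact_force: [3.1, -0.3, 13.1]
gripper_width: 0.702
grasp_force: 6.6
```

```bash
python3 edge.py black 205 500
```

```text
t 26.23 p [480.9  18.3  15.9] w 0.703 F [ 3.  -0.  13.3] g 6.608361597172916
R [[-0.944, -0.33, 0.012], [-0.33, 0.944, -0.0], [-0.011, -0.004, -1.0]]
black rear mid 438.0 14.4 width 97.4 ang -2.51 centre [507.9  11.3]
```

Run:
```python
from h import *
f=grab('wrist');im=f['image'];H,S,V=cv2.split(cv2.cvtColor(im,cv2.COLOR_BGR2HSV))
for u in range(160,520,20):
    v=np.where(V[:300,u]<75)[0]; w=np.where((S[:300,u]<40)&(V[:300,u]>170))[0]
    print(u,v[:1],v[-1:],'white',w[:1],(ray(f,[u,v[0]],.006)*1000).round(1)[0,:2] if len(v) else '')
```

```text
160 [] [] white [] 
180 [] [] white [] 
200 [264] [299] white [] [473.2 -31.1]
220 [205] [247] white [249] [449.8 -29.9]
240 [170] [229] white [230] [436.  -26.7]
260 [124] [236] white [238] [419.6 -24.6]
280 [186] [244] white [245] [436.7 -12.4]
300 [194] [252] white [253] [437.1  -5.2]
320 [202] [259] white [261] [437.5   2.2]
340 [210] [267] white [268] [437.8   9.6]
360 [218] [274] white [276] [438.2  17.1]
380 [225] [282] white [284] [438.3  24.6]
400 [233] [290] white [291] [438.7  32.2]
420 [241] [297] white [299] [439.1  40. ]
440 [249] [299] white [] [439.5  47.9]
460 [257] [299] white [] [439.9  55.9]
480 [] [] white [] 
500 [] [] white []
```

>>> {"method": "servo_tool", "body": {"moves": [[[0, 0, -22, 0, 0, 0, 60], [0, 0, 0, 0, 0, 7.3, 60], [0, 0, 0, 0, 0, 7.3, 60], [0, 0, 0, 0, 0, 7.3, 60], [-26, -6, 0, 0, 0, 0, 60], [0, 0, 0, 0, 0, 0, 60], [0, 0, 12, 0, 0, 0, 60], [0, 0, 5, 0, 0, 0, 60], [0, 0, 5, 0, 0, 0, 60], [0, 0, 0, 0, 0, 0, 60]]]}}

```text
time: 27.52
tool_pos: [0.5034, 0.0115, 0.0158]
tool_rot: [0.001, 0.022, 1.0, -0.0]
contact_force: [-9.9, 1.6, 28.9]
gripper_width: 0.706
grasp_force: 14.6
```

```bash
python3 edge.py black 180 480
python3 - <<'E'
from h import *
print(manip.state()['ft_torque'])
E
```

```text
t 27.57 p [503.3  11.5  15.8] w 0.704 F [-9.5  0.7 29.1] g 14.470821102149785
R [[-0.999, 0.044, 0.002], [0.044, 0.999, -0.0], [-0.003, -0.0, -1.0]]
black rear mid 442.3 17.1 width 93.0 ang -2.86 centre [512.2  13.6]
[0.17106241 1.53444107 0.05792132]
```

>>> {"method": "servo_tool", "body": {"moves": [[[0, 0, -2.3, 0, 0, 0, 60], [0, 0, 0, 0, 0, -1.9, 60], [0, 0, 0, 0, 0, -1.8, 60], [0, 2.6, 0, 0, 0, 0, 60], [0, 2.6, 0, 0, 0, 0, 60], [0, 0, 0, 0, 0, 0, 60]]]}}

```text
time: 28.32
tool_pos: [0.5033, 0.0162, 0.0159]
tool_rot: [0.003, -0.01, 1.0, -0.001]
contact_force: [0.4, -2.4, 11.3]
gripper_width: 0.704
grasp_force: 5.5
```

```bash
python3 edge.py black 180 480
```

```text
t 28.38 p [503.3  16.2  15.9] w 0.701 F [ 0.  -1.9 11.8] g 5.523146502964664
R [[-1.0, -0.02, 0.005], [-0.02, 1.0, -0.001], [-0.005, -0.002, -1.0]]
black rear mid 441.9 18.1 width 93.4 ang 0.74 centre [511.9  19. ]
```

>>> {"method": "servo_tool", "body": {"moves": [[[-10, 0, 0, 0, 0, 0, 60], [-10, 0, 0, 0, 0, 0, 60], [-10, 0, 0, 0, 0, 0, 60], [-10, 0, 0, 0, 0, 0, 60], [-10, 0, 0, 0, 0, 0, 60], [-10, 0, 0, 0, 0, 0, 60], [0, 0, 0, 0, 0, 0, 60]]]}}

```text
time: 29.25
tool_pos: [0.5632, 0.018, 0.0159]
tool_rot: [0.002, -0.01, 1.0, -0.0]
contact_force: [-0.0, -0.2, 10.0]
gripper_width: 0.702
grasp_force: 5.5
```

```bash
python3 edge.py black 180 480
```

```text
t 29.3 p [563.3  18.   15.9] w 0.701 F [ 0.9 -0.7 10.8] g 5.204884157865308
R [[-1.0, -0.02, 0.005], [-0.02, 1.0, -0.0], [-0.005, -0.0, -1.0]]
black rear mid 501.8 20.1 width 93.1 ang 0.66 centre [571.8  20.9]
```

>>> {"method": "servo_tool", "body": {"moves": [[[0, 0, -26, 0, 0, 0, 60], [42, 0, 0, 0, 0, 0, 60], [42, 0, 0, 0, 0, 0, 60], [0, 0, 14, 0, 0, 0, 60], [0, 0, 14, 0, 0, 0, 60], [0, 0, 0, 0, 0, 0, 60], [-12, 0, 0, 0, 0, 0, 60], [-12, 0, 0, 0, 0, 0, 60], [-12, 0, 0, 0, 0, 0, 60], [-12, 0, 0, 0, 0, 0, 60], [-12, 0, 0, 0, 0, 0, 60], [0, 0, 0, 0, 0, 0, 60]]]}}

```text
time: 30.8
tool_pos: [0.5383, 0.0175, 0.0119]
tool_rot: [0.001, -0.01, 1.0, -0.0]
contact_force: [0.6, 0.7, -0.2]
gripper_width: 0.702
grasp_force: 0.0
```

>>> {"method": "servo_tool", "body": {"moves": [[[-8, 0, 0, 0, 0, 0, 60], [-6, 0, 0, 0, 0, 0, 60], [-4, 0, 0, 0, 0, 0, 60], [-2, 0, 0, 0, 0, 0, 60], [-2, 0, 0, 0, 0, 0, 60], [0, 0, 0, 0, 0, 0, 60]]]}}

```text
time: 31.55
tool_pos: [0.5592, 0.0179, 0.0116]
tool_rot: [0.0, -0.01, 1.0, -0.0]
contact_force: [0.1, 0.0, -1.0]
gripper_width: 0.702
grasp_force: 0.0
```

>>> {"method": "servo_tool", "body": {"moves": [[[-2, 0, 0, 0, 0, 0, 60], [-2, 0, 0, 0, 0, 0, 60], [0, 0, 0, 0, 0, 0, 60]]]}}

```text
time: 31.92
tool_pos: [0.56, 0.0182, 0.0112]
tool_rot: [-0.004, -0.01, 1.0, 0.0]
contact_force: [-11.5, -0.2, 10.8]
gripper_width: 0.703
grasp_force: 6.3
```

>>> {"method": "servo_tool", "body": {"moves": [[[14, 0, 0, 0, 0, 0, 60], [0, 0, -50, 0, 0, 0, 60], [0, 0, -50, 0, 0, 0, 60], [20, -26, -45, 0, 0, 0, 60], [20, -26, -45, 0, 0, 0, 60], [20, -26, -44, 0, 0, 0, 60], [0, 0, 0, 0, 0, 0, 60], [0, 0, 0, 0, 0, 0, 60]]]}}

```text
time: 32.92
tool_pos: [0.4902, -0.0613, 0.245]
tool_rot: [0.0, -0.01, 1.0, 0.0]
contact_force: [0.8, -0.0, -0.4]
gripper_width: 0.701
grasp_force: 0.0
```

```bash
python3 rd.py wrist w8.png;python3 - <<'E'
from h import *
from edge import rear
f=grab('wrist')
p=proj(f,np.array([[565,-30,6],[565,75,6],[565,84,6],[565,180,6]])/1000).round(0);print(p.tolist())
v0=int(p[0,1]-25)
for n,a,b in(('black',p[0,0],p[1,0]),('white',p[2,0],min(p[3,0],639))):
    try: rear(f,n,int(a),int(b),v0)
    except Exception as e: print(n,e)
E
```

```text
t 32.98 p [490. -61. 244.] w 0.704 F [ 0.3 -0.3 -0.1] g 0.0
R [[-1.0, -0.02, -0.002], [-0.02, 1.0, 0.001], [0.002, 0.001, -1.0]]
screen (164, 53, 149, 165) [ 439.2 -133.2  114.4   84.3   27.9]
blue (148, 29, 173, 197) [ 433.8 -135.5  139.3   95.    27.9]
[[352.0, 277.0], [461.0, 279.0], [470.0, 280.0], [570.0, 281.0]]
black rear mid 569.1 21.4 width 94.3 ang -0.18 centre [639.1  21.2]
white rear mid 569.2 133.0 width 95.5 ang -0.24 centre [639.2 132.7]
```

>>> {"method": "servo_tool", "body": {"moves": [[[0, 0, 0, 0, 0, -8.9, 60], [0, 0, 0, 0, 0, -8.9, 60], [0, 0, 0, 0, 0, -8.9, 60], [44.7, -19.8, 38, 0, 0, 0, 60], [44.7, -19.8, 38, 0, 0, 0, 60], [0, 0, 50, 0, 0, 0, 60], [0, 0, 50, 0, 0, 0, 60], [0, 0, 30, 0, 0, 0, 60], [0, 0, 14, 0, 0, 0, 60], [0, 0, 6, 0, 0, 0, 60], [0, 0, 3, 0, 0, 0, 60], [0, 0, 0, 0, 0, 0, 60]]]}}

```text
time: 34.52
tool_pos: [0.4308, -0.1385, 0.0175]
tool_rot: [0.001, -0.241, 0.971, -0.001]
contact_force: [1.5, -0.9, 0.4]
gripper_width: 0.703
grasp_force: 0.0
```

>>> {"method": "servo_tool", "body": {"moves": [[[0, 0, 1.5, 0, 0, 0, 60], [0, 0, 1, 0, 0, 0, 60], [0, 0, 0, 0, 0, 0, 60]]]}}

```text
time: 34.9
tool_pos: [0.4309, -0.1386, 0.0159]
tool_rot: [0.0, -0.241, 0.971, -0.0]
contact_force: [-2.8, 2.1, 8.9]
gripper_width: 0.702
grasp_force: 4.7
```

>>> {"method": "servo_tool", "body": {"moves": [[[0, 0, 0.8, 0, 0, 0, 60], [0, 0, 0, 0, 0, 3.4, 60], [0, 0, 0, 0, 0, 3.4, 60], [0, 0, 0, 0, 0, 3.4, 60], [0, 0, 0, 0, 0, 3.4, 60], [0, 0, 0, 0, 0, 3.4, 60], [0, 0, 0, 0, 0, 3.4, 60], [0, 0, 0, 0, 0, 3.4, 60], [0, 0, 0, 0, 0, 3.3, 60], [0, 0, 0, 0, 0, 0, 60]]]}}

```text
time: 36.15
tool_pos: [0.4317, -0.1394, 0.0159]
tool_rot: [0.001, -0.006, 1.0, -0.001]
contact_force: [-3.1, -1.1, 12.1]
gripper_width: 0.702
grasp_force: 5.7
```

```bash
python3 edge.py blue 150 500
```

```text
t 36.2 p [ 431.7 -139.4   15.9] w 0.702 F [-3.  -1.7 12.2] g 5.755825869273394
R [[-1.0, -0.013, 0.003], [-0.013, 1.0, -0.002], [-0.003, -0.002, -1.0]]
blue rear mid 376.0 -148.0 width 104.7 ang 12.99 centre [ 444.2 -132.3]
```

>>> {"method": "servo_tool", "body": {"moves": [[[0, 0, 0, 0, 0, 4, 60], [0, 0, 0, 0, 0, 4, 60], [0, 0, 0, 0, 0, 4, 60], [-11.6, 10.6, 0, 0, 0, 0, 60], [-11.6, 10.6, 0, 0, 0, 0, 60], [-11.6, 10.6, 0, 0, 0, 0, 60], [-11.6, 10.6, 0, 0, 0, 0, 60], [-11.6, 10.6, 0, 0, 0, 0, 60], [0, 0, 0, 0, 0, 0, 60]]]}}

```text
time: 37.33
tool_pos: [0.5007, -0.0978, 0.0159]
tool_rot: [0.003, 0.098, 0.995, -0.0]
contact_force: [2.2, 1.4, 6.8]
gripper_width: 0.705
grasp_force: 3.7
```

```bash
python3 edge.py blue 150 500
```

```text
t 37.38 p [500.5 -98.   15.9] w 0.704 F [2.6 2.2 7.2] g 3.4869395394343883
R [[-0.981, 0.195, 0.007], [0.195, 0.981, -0.001], [-0.007, 0.0, -1.0]]
blue rear mid 440.9 -98.6 width 99.2 ang 1.87 centre [510.9 -96.4]
```

>>> {"method": "servo_tool", "body": {"moves": [[[0, 0, 1, 0, 0, 0, 60], [0, 0, 0, 0, 0, 1, 60], [0.3, 1.6, 0, 0, 0, 0, 60], [0.3, 1.6, 0, 0, 0, 0, 60], [0, 0, 0, 0, 0, 0, 60]]]}}

```text
time: 38.0
tool_pos: [0.5008, -0.0961, 0.0159]
tool_rot: [0.004, 0.107, 0.994, -0.001]
contact_force: [-1.3, -3.4, 11.3]
gripper_width: 0.707
grasp_force: 5.5
```

```bash
python3 edge.py blue 150 500
python3 - <<'E'
from h import *
f=grab('wrist');H,S,V=cv2.split(cv2.cvtColor(f['image'],cv2.COLOR_BGR2HSV))
m=(H>98)&(H<114)&(S>120)&(V>100);P=[]
for u in range(160,500,20):
    v=np.where(m[:300,u])[0]
    if len(v): print(u,v[0],(ray(f,[u,v[0]],.006)*1000).round(1)[0,:2].tolist(),end=' ')
E
```

```text
t 38.05 p [500.7 -96.1  15.9] w 0.701 F [-0.4 -3.1 10.9] g 5.490552120900247
R [[-0.977, 0.213, 0.007], [0.213, 0.977, -0.004], [-0.008, -0.002, -1.0]]
blue rear mid 440.9 -96.2 width 98.2 ang 1.24 centre [510.9 -94.7]
160 208 [445.9, -141.5] 180 201 [445.0, -133.9] 200 191 [443.2, -126.2] 220 183 [442.0, -118.8] 240 177 [441.5, -111.6] 260 169 [440.3, -104.4] 280 162 [439.5, -97.3] 300 152 [437.7, -90.0] 320 144 [436.6, -83.0] 340 138 [436.1, -76.2] 360 131 [435.3, -69.4] 380 123 [434.2, -62.6] 400 151 [444.4, -57.7] 420 213 [466.7, -54.2] 440 276 [491.5, -50.5]
```

```bash
python3 - <<'E'
s=open('edge.py').read()
a=s.index("    p=np.polyfit(P[:,1]");b=s.index("    C=ray(")
s=s[:a]+"""    from scipy.stats import theilslopes
    p=theilslopes(P[:,0],P[:,1])[:2]
    for _ in range(3):
        g=abs(P[:,0]-np.polyval(p,P[:,1]))<1.5;p=np.polyfit(P[g,1],P[g,0],1)
"""+s[b:]
s=s[:s.index("    C=ray(")]+"    C=P[g][[0,-1]]\n"+s[s.index("    ym=C"):]
s=s.replace("(us>us[0]+15)&(us<us[-1]-15)","(us>us[0]+2)&(us<us[-1]-2)")
open('edge.py','w').write(s)
E
python3 edge.py blue 150 500
```

```text
t 38.15 p [500.8 -96.1  15.9] w 0.705 F [ 0.4 -3.3 10.4] g 5.499868468323257
R [[-0.977, 0.213, 0.007], [0.213, 0.977, -0.003], [-0.008, -0.002, -1.0]]
blue rear mid 435.3 -59.7 width 2.0 ang -57.22 centre [ 473.2 -118.5]
```

>>> {"method": "servo_tool", "body": {"moves": [[[0, 0, 0.5, 0, 0, 0, 60], [0, 0, 0, 0, 0, 3, 60], [0, 0, 0, 0, 0, 3, 60], [0, 0, 0, 0, 0, 3, 60], [0, 0, 0, 0, 0, 0, 60]]]}}

```text
time: 38.78
tool_pos: [0.5011, -0.0956, 0.0159]
tool_rot: [0.004, 0.185, 0.983, -0.001]
contact_force: [-0.6, 1.1, 13.4]
gripper_width: 0.705
grasp_force: 6.9
```

```bash
python3 edge.py blue 150 500
```

```text
t 38.83 p [501.1 -95.6  15.9] w 0.704 F [ 0.3  1.1 13.8] g 6.895585097372532
R [[-0.932, 0.363, 0.008], [0.363, 0.932, -0.002], [-0.008, 0.001, -1.0]]
blue rear mid 440.3 -92.1 width 85.4 ang -0.19 centre [510.3 -92.3]
```

>>> {"method": "servo_tool", "body": {"moves": [[[0, 0, 0, 0, 0, -1, 60], [0, 0, 0, 0, 0, 0, 60], [-9.3, 3.6, 0, 0, 0, 0, 60], [-9.3, 3.6, 0, 0, 0, 0, 60], [-9.3, 3.6, 0, 0, 0, 0, 60], [-9.3, 3.6, 0, 0, 0, 0, 60], [-9.3, 3.6, 0, 0, 0, 0, 60], [-9.3, 3.6, 0, 0, 0, 0, 60], [0, 0, 0, 0, 0, 0, 60]]]}}

```text
time: 39.95
tool_pos: [0.5609, -0.0945, 0.0159]
tool_rot: [0.004, 0.176, 0.984, -0.001]
contact_force: [-0.3, 0.9, 13.0]
gripper_width: 0.699
grasp_force: 6.5
```

```bash
python3 edge.py blue 150 500
```

```text
t 40.0 p [560.9 -94.5  15.9] w 0.701 F [ 0.   0.5 13.1] g 6.270316822919995
R [[-0.938, 0.346, 0.007], [0.346, 0.938, -0.002], [-0.008, 0.0, -1.0]]
blue rear mid 499.9 -92.0 width 85.1 ang 0.84 centre [569.9 -90.9]
```

>>> {"method": "servo_tool", "body": {"moves": [[[0, 0, -26, 0, 0, 0, 60], [0, 0, 0, 0, 0, -10.6, 60], [0, 0, 0, 0, 0, -10.5, 60], [42, 1, 0, 0, 0, 0, 60], [42, 1, 0, 0, 0, 0, 60], [0, 0, 14, 0, 0, 0, 60], [0, 0, 13, 0, 0, 0, 60], [0, 0, 0, 0, 0, 0, 60], [-12, 0, 0, 0, 0, 0, 60], [-12, 0, 0, 0, 0, 0, 60], [-12, 0, 0, 0, 0, 0, 60], [-12, 0, 0, 0, 0, 0, 60]]]}}

```text
time: 41.5
tool_pos: [0.5223, -0.0918, 0.0109]
tool_rot: [0.0, -0.007, 1.0, -0.0]
contact_force: [-0.1, 0.2, 1.3]
gripper_width: 0.706
grasp_force: 0.4
```

>>> {"method": "servo_tool", "body": {"moves": [[[-12, 0, 0, 0, 0, 0, 60], [-8, 0, 0, 0, 0, 0, 60], [-6, 0, 0, 0, 0, 0, 60], [-4, 0, 0, 0, 0, 0, 60], [-3, 0, 0, 0, 0, 0, 60], [-2, 0, 0, 0, 0, 0, 60], [0, 0, 0, 0, 0, 0, 60]]]}}

```text
time: 42.38
tool_pos: [0.5562, -0.0914, 0.0107]
tool_rot: [0.0, -0.007, 1.0, -0.0]
contact_force: [-0.5, -0.1, 0.1]
gripper_width: 0.7
grasp_force: 0.2
```

>>> {"method": "servo_tool", "body": {"moves": [[[-3, 0, 0, 0, 0, 0, 60], [-3, 0, 0, 0, 0, 0, 60], [-2, 0, 0, 0, 0, 0, 60], [0, 0, 0, 0, 0, 0, 60]]]}}

```text
time: 42.88
tool_pos: [0.561, -0.0911, 0.0105]
tool_rot: [-0.005, -0.007, 1.0, 0.0]
contact_force: [-13.9, -0.2, 12.1]
gripper_width: 0.702
grasp_force: 8.0
```

>>> {"method": "servo_tool", "body": {"moves": [[[14, 0, 0, 0, 0, 0, 60], [0, 0, -50, 0, 0, 0, 60], [0, 0, -50, 0, 0, 0, 60], [10, 10, -45, 0, 0, 0, 60], [20, 20, -45, 0, 0, 0, 30], [20, 20, -44, 0, 0, 0, 30], [0, 0, 0, 0, 0, 0, 0], [0, 0, 0, 0, 0, 0, 0], [0, 0, 0, 0, 0, 0, 0]]]}}

```text
time: 44.0
tool_pos: [0.4987, -0.0423, 0.2426]
tool_rot: [-0.002, -0.007, 1.0, 0.0]
contact_force: [-0.6, 0.2, -0.6]
gripper_width: -0.003
grasp_force: 0.0
```

Run:
```python
from h import *
from edge import rear
st();f=grab('wrist','w9.png')
for n,y in(('white',133),('black',21),('blue',-92)):
    p=proj(f,np.array([[568,y-55,6],[568,y+55,6]])/1000);u=sorted(p[:,0]);v=p[:,1].min()-30
    try: rear(f,n,max(int(u[0]),0),min(int(u[1]),639),int(v))
    except Exception as e: print(n,e)
H,S,V=cv2.split(cv2.cvtColor(f['image'],cv2.COLOR_BGR2HSV))
for c in comps((H>45)&(H<75)&(S>100)&(V>100),5): print('green',cv2.boundingRect(c),ray(f,c[:,0].mean(0),.045)*1000)
```

```text
t 44.0 p [498.7 -42.3 242.6] w -0.003 F [-0.6  0.2 -0.6] g 0.0
R [[-1.0, -0.014, -0.003], [-0.014, 1.0, 0.001], [0.003, 0.001, -1.0]]
white rear mid 568.5 130.3 width 89.8 ang 0.8 centre [638.5 131.3]
black rear mid 570.0 20.9 width 87.0 ang 0.8 centre [640.   21.8]
blue rear mid 570.6 -94.2 width 87.8 ang 0.8 centre [640.6 -93.3]
green (163, 365, 8, 9) [[ 649.97096789 -182.74856983   45.        ]]
```

View pics/w9.png

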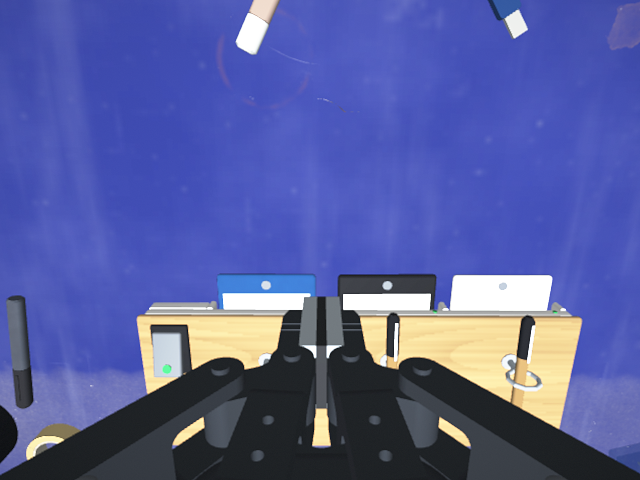

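>>> {"method": "servo_tool", "body": {"moves": [[[-37.3, -35.7, 30, 0, 0, 0, 0], [-37.3, -35.7, 30, 0, 0, 0, 0], [-37.3, -35.7, 30, 0, 0, 0, 0], [-37.4, -35.7, 30, 0, 0, 0, 0], [0, 0, 20, 0, 0, 0, 0], [0, 0, 15, 0, 0, 0, 0], [0, 0, 0, 0, 0, 0, 0], [0, 0, 0, 0, 0, 0, 0]]]}}

```text
time: 45.05
tool_pos: [0.6511, -0.1823, 0.0914]
tool_rot: [0.001, -0.008, 1.0, -0.0]
contact_force: [0.7, 0.5, -0.1]
gripper_width: 0.003
grasp_force: 0.0
```

Run:
```python
from h import *
st();f=grab('side');w=grab('wrist')
print([proj(f,np.array(p)/1000).round(1).tolist() for p in([650,-183,45],[650,-183,65])], proj(w,np.array([[650,-183,45],[650,-183,67]])/1000).round(0).tolist())
cv2.imwrite('pics/w10.png',np.hstack([cv2.resize(f['image'][260:340,310:410],(500,400),interpolation=cv2.INTER_CUBIC),cv2.resize(w['image'][180:480,210:435],(300,400))]))
```

```text
t 45.05 p [ 651.1 -182.3   91.4] w 0.003 F [ 0.7  0.5 -0.1] g 0.0
R [[-1.0, -0.015, 0.002], [-0.015, 1.0, -0.001], [-0.002, -0.001, -1.0]]
[[[357.9, 299.1]], [[358.3, 293.5]]] [[321.0, 280.0], [321.0, 302.0]]
```

View pics/w10.png

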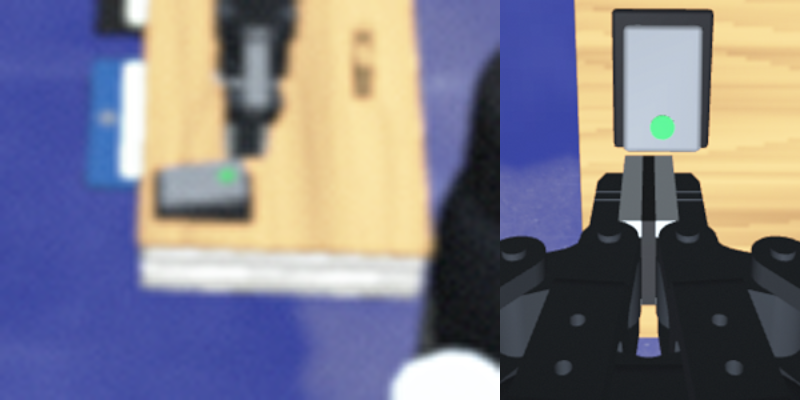

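>>> {"method": "servo_tool", "body": {"moves": [[[2.5, 4, 8, 0, 0, 0, 0], [0, 0, 8, 0, 0, 0, 0], [0, 0, 5, 0, 0, 0, 0], [0, 0, 3, 0, 0, 0, 0], [0, 0, 2, 0, 0, 0, 0], [0, 0, 0, 0, 0, 0, 0]]]}}

```text
time: 45.9
tool_pos: [0.6491, -0.1789, 0.0646]
tool_rot: [0.001, -0.007, 1.0, -0.0]
contact_force: [2.3, 2.0, 3.9]
gripper_width: -0.001
grasp_force: 1.8
```

>>> {"method": "servo_tool", "body": {"moves": [[[0, 0, 2, 0, 0, 0, 0], [0, 0, 1, 0, 0, 0, 0], [0, 0, 0, 0, 0, 0, 0]]]}}

```text
time: 46.28
tool_pos: [0.6498, -0.1789, 0.0633]
tool_rot: [0.002, -0.007, 1.0, -0.0]
contact_force: [1.3, 2.4, 8.9]
gripper_width: 0.0
grasp_force: 4.9
```

>>> {"method": "servo_tool", "body": {"moves": [[[0, 0, 2, 0, 0, 0, 0], [0, 0, 1, 0, 0, 0, 0], [0, 0, 0, 0, 0, 0, 0]]]}}

```text
time: 46.65
tool_pos: [0.65, -0.179, 0.0629]
tool_rot: [0.002, -0.007, 1.0, -0.0]
contact_force: [-4.6, 4.6, 21.0]
gripper_width: 0.001
grasp_force: 9.8
```

>>> {"method": "servo_tool", "body": {"moves": [[[0, 0, -10, 0, 0, 0, 0], [0, 0, -10, 0, 0, 0, 0], [2, -4, -14, 0, 0, 0, 0], [0, 0, 0, 0, 0, 0, 0], [0, 0, 0, 0, 0, 0, 0]]]}}

```text
time: 47.28
tool_pos: [0.646, -0.1829, 0.0914]
tool_rot: [-0.0, -0.007, 1.0, 0.0]
contact_force: [0.4, -0.5, -0.5]
gripper_width: 0.003
grasp_force: 0.0
```

```bash
cat > tri.py <<'E'
from h import *
def dot(im,roi):
    x0,x1,y0,y1=roi;s=im[y0:y1,x0:x1];H,S,V=cv2.split(cv2.cvtColor(s,cv2.COLOR_BGR2HSV))
    m=((H>40)&(H<80)&(S>60)&(V>90)).astype(float);print('dotpix',m.sum());i=np.argwhere(m>0).mean(0);return [x0+i[1],y0+i[0]]
def tri(fs,ps):
    A=np.zeros((3,3));b=np.zeros(3)
    for f,p in zip(fs,ps):
        e=np.array(f['eye']);d=ray(f,p,0)[0]-e;d/=np.linalg.norm(d);M=np.eye(3)-np.outer(d,d);A+=M;b+=M@e
    return np.linalg.solve(A,b)*1000
f=grab('side');w=grab('wrist');st()
a=dot(f['image'],(335,375,280,315));b=dot(w['image'],(260,420,200,310));print(a,b,tri([f,w],[a,b]))
# same tcp as before? earlier dots: side (355.6,295.2), wrist (331.5,275)
print('earlier', tri([f,w],[[355.6,295.2],[331.5,275]]))
im=w['image'];print(im[180:300:4,331].tolist())
o=cv2.imread('pics/w10.png');print(dot(o,(0,500,0,400)),dot(o,(500,800,0,400)));print(o[0:160:5,500+162].tolist())
E
python3 tri.py
```

```text
t 47.38 p [ 645.8 -182.7   90.9] w 0.0 F [ 1.1 -0.6  0.1] g 0.0
R [[-1.0, -0.014, -0.001], [-0.014, 1.0, 0.0], [0.001, 0.0, -1.0]]
dotpix 9.0
dotpix 224.0
[np.float64(356.0), np.float64(296.0)] [np.float64(331.2767857142857), np.float64(289.57142857142856)] [ 645.16312265 -178.87117039   51.70256839]
earlier [ 641.49377203 -177.81441278   51.17196275]
[[158, 159, 157], [118, 168, 204], [148, 213, 242], [156, 222, 247], [149, 217, 244], [36, 39, 42], [73, 66, 63], [72, 66, 63], [71, 65, 63], [62, 55, 54], [99, 91, 86], [185, 173, 163], [211, 197, 186], [210, 196, 185], [210, 195, 184], [210, 195, 184], [209, 195, 184], [209, 196, 185], [208, 194, 184], [208, 193, 182], [209, 193, 182], [207, 193, 182], [207, 193, 182], [207, 193, 182], [207, 192, 183], [208, 193, 183], [137, 246, 78], [137, 243, 78], [137, 243, 78], [119, 194, 84]]
dotpix 252.0
dotpix 502.0
[np.float64(226.69444444444446), np.float64(175.0873015873016)] [np.float64(661.898406374502), np.float64(127.05378486055777)]
[[150, 216, 244], [144, 210, 241], [40, 37, 39], [71, 65, 62], [70, 65, 61], [100, 93, 88], [202, 188, 178], [214, 200, 190], [214, 201, 190], [215, 200, 189], [215, 201, 190], [214, 201, 191], [216, 201, 191], [216, 202, 192], [216, 203, 192], [218, 204, 193], [218, 203, 192], [218, 205, 194], [218, 204, 193], [218, 205, 194], [218, 204, 194], [218, 204, 194], [219, 204, 193], [157, 212, 124], [156, 248, 97], [156, 247, 96], [156, 248, 97], [155, 248, 98], [209, 217, 178], [218, 205, 194], [179, 173, 171], [128, 162, 191]]
```

>>> {"method": "servo_tool", "body": {"moves": [[[2, 4, 8, 0, 0, 0, 0], [0, 0, 8, 0, 0, 0, 0], [0, 0, 7, 0, 0, 0, 0], [0, 0, 3, 0, 0, 0, 0], [0, 0, 2, 0, 0, 0, 0], [0, 0, 2, 0, 0, 0, 0], [0, 0, 2, 0, 0, 0, 0], [0, 0, 0, 0, 0, 0, 0]]]}}

```text
time: 48.38
tool_pos: [0.6455, -0.1792, 0.064]
tool_rot: [0.001, -0.007, 1.0, -0.0]
contact_force: [-6.8, 3.2, 15.8]
gripper_width: 0.001
grasp_force: 7.3
```

>>> {"method": "servo_tool", "body": {"moves": [[[0, 0, -15, 0, 0, 0, 0], [0, 0, -25, 0, 0, 0, 0], [30, 28, -45, 0, 0, 0, 0], [40, 40, -45, 0, 0, 0, 0], [40, 40, -40, 0, 0, 0, 0], [37, 33, -10, 0, 0, 0, 0], [0, 0, 0, 0, 0, 0, 0], [0, 0, 0, 0, 0, 0, 0]]]}}

```text
time: 49.38
tool_pos: [0.5049, -0.0494, 0.2299]
tool_rot: [0.001, -0.007, 1.0, -0.0]
contact_force: [0.3, -0.7, 0.6]
gripper_width: -0.007
grasp_force: 0.0
```

Run:
```python
from h import *
from edge import rear
st();f=grab('wrist')
for n,y in(('white',133),('black',21),('blue',-92)):
    p=proj(f,np.array([[568,y-55,6],[568,y+55,6]])/1000);u=sorted(p[:,0]);v=p[:,1].min()-30
    try: rear(f,n,max(int(u[0]),0),min(int(u[1]),639),int(v))
    except Exception as e: print(n,e)
def dark(im,v0):
    H,S,V=cv2.split(cv2.cvtColor(im,cv2.COLOR_BGR2HSV));o=[]
    for c in comps((H>45)&(H<75)&(S>80)&(V>90),3): o.append((cv2.boundingRect(c),cv2.contourArea(c)))
    return o
print(dark(f['image'],0),dark(cv2.imread('pics/w9.png'),0))
# pens: compare top view with the parked layout
g=grab('top');H,S,V=cv2.split(cv2.cvtColor(g['image'],cv2.COLOR_BGR2HSV))
for y,x in((131,638),(19,640)):
    a=proj(g,np.array([[x+80,y+1,60],[x-45,y-1,60]])/1000).round(0).astype(int);print(a.tolist(),[g['image'][q[1],q[0]].tolist() for q in a])
```

```text
t 49.38 p [504.9 -49.4 229.9] w -0.007 F [ 0.3 -0.7  0.6] g 0.0
R [[-1.0, -0.015, 0.001], [-0.015, 1.0, -0.001], [-0.001, -0.001, -1.0]]
white rear mid 568.3 130.5 width 90.1 ang 0.9 centre [638.3 131.6]
black rear mid 570.0 20.8 width 86.6 ang 0.87 centre [640.   21.9]
blue rear mid 570.7 -94.4 width 88.4 ang 0.86 centre [640.7 -93.3]
[((167, 367, 10, 7), 42.5), ((570, 311, 5, 2), 3.0), ((446, 310, 4, 3), 4.5)] [((162, 365, 9, 9), 48.5), ((553, 311, 5, 3), 4.5), ((433, 310, 4, 3), 3.0)]
[[265, 167], [264, 218]] [[167, 204, 229], [96, 94, 95]]
[[311, 167], [311, 217]] [[189, 220, 237], [91, 102, 177]]
```

```bash
python3 -c "
from plant import manip
print(manip.job_done())"
```

```text
the job is handed in; nothing more can be done
None
```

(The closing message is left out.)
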